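# Locate and clamp a medal pallet in the marking jig

### The arm

A 7-joint arm with a two-finger parallel gripper is mounted at the origin on the work surface. World frame = base frame: x ahead of the robot, y to its left, z up, the work surface at z = 0. Lengths are in mm, angles in rad, forces in N, time in s.
With the tool pointing down it reaches from about 425 to 975 mm from the base axis. Payload 16.7 kg.
Tool frame: the origin (TCP) lies midway between the tips of the shut fingers; the grasp point (between the pads) lies 19 mm behind it; x points along the fingers, z is the direction in which the jaws open and shut, and the axes are right-handed (so a half turn about x gives the same grasp; the last joint's range is limited). The gripper opens to 85 mm and grips with 20 to 120 N. Pads are 22 mm wide; open, the fingers measure 114 mm over their backs; the gripper's body (76 mm by 85 mm) begins 54 mm behind the grasp point. The pads swing forward as they close: fully open they stand 13 mm farther back than shut.
Start: joints at [-1.315, 0.426, 0.074, 1.606, -0.034, 1.111, -0.067], TCP at [265.84, 620.407, 231.302] pointing down, gripper open.
Joint ranges: [-2.85, 2.85], [-0.5, 2.14], [-1.23, 1.37], [0.21, 2.46], [-1.02, 4.16], [0.16, 2.05], [-2.73, 2.73]. Speed limits (rad/s): [1.89, 1.89, 2.39, 2.39, 3.01, 3.01, 3.01].

### API

Orientations are given as [roll, pitch, yaw] about the fixed x, y, z axes, in that order (R = Rz(yaw) Ry(pitch) Rx(roll)).
In Python, from bench import get_state, imaging, finish_job gives the robot as it stands.
- The arm moves only by the tool apply_moves, never from a script. Its argument "series" is a list of rows, each an object with "fingers": the opening in per cent of the stroke, from 0 (shut) to 100 (fully open); "translation": the shift along the tool's x, y, z in m, a list of three; "rotation": the turn, a rotation vector about the tool's x, y, z in degrees, a list of three. A call has 1 to 8 rows; each row shifts and turns the commanded pose from where the row before left it, along the tool's axes as they then stand; what a row does not reach is not made up. A row lasts 1/8 s, in which the tool goes at most 62.5 mm and 10.7 degrees, less where a joint would pass 70% of its speed; a pose out of reach is approached as far as the arm can. A call is refused whole if a number of a shift passes 0.0625 or a number of a turn 10.7, either way. A call with a gripper value outside its range is refused whole. The fingers move at their own pace and stop on an object; "squeeze" is the grip in N (left out, the last holds). Time passes only in rows, so rows that do not move let the fingers close. It gives the time, the measured TCP pose, the force and the opening at its end, in the units of the state.
- get_state(): the state, without advancing time (a new reading comes with each control period).
- imaging.capture(name): name is "scene" or "top" or "wrist"; returns a dict with "img" (400x640x3 uint8, blue, green, red), "fx", "fy", "cx", "cy" (pixels), "rvec" (rotation vector, rad) and "tvec" (3), from world to camera coordinates, as OpenCV has them; the wrist camera has in their place "mount" (4x4, takes a point from camera to tool coordinates, whose origin is the TCP and whose axes are the tool frame's). Camera axes: x right, y down, z forward; pixel columns grow to the right and rows downward; lengths in mm; the calibration is good to about 2 mm. A picture is of the moment at which its call begins: read the wrist's pose just before it. There is no depth.
- finish_job(): hands the job in, once; it reports no verdict.
The state is a dict: "t": time; "joint_positions": joint angles; "dq": joint speeds; "joint_torque": joint torques, N m; "position": TCP position; "tcp_rot": TCP orientation; "wrist_force": force on the tool from outside, world axes, zero at the start; "moment": the same for the moment, N m; "gripper_width": finger opening in mm.
Only numpy, scipy, OpenCV 4.12 (cv2) and the standard library are available. Lean on these libraries where they do the work, as an engineer would, in place of code of your own. Each camera call takes 0.05 s, during which the arm holds its last target.

### The job

Lay the medal pallet flat on the jig's bed and push it square against both dowels, then slide it along them until it bears on the end stop, pressing it firmly home each time but never hard enough to bruise its edges. Then swing the clamp over so that its pad bears on the pallet, with the pallet still home on all three. Leave the other things on the bench alone.

Things in the scene. Friction and masses are not known exactly. Their poses are not given: they have to be found in the camera images.
- pallet_grip (a point): Middle of the steel nest block (30 x by 36 y, 26 mm tall, grip it here) that stands centred on the loose medal pallet, an aluminium plate 84 (x) x 120 (y) x 10 mm with straight edges. The point is 23 mm above the plate's underside; a brass medal on the block reaches 38 mm. The same either way round. 0.35 to 0.6 kg. Starts flat on the bench beside the jig.
- fixture: The marking jig, bolted to the bench: dark steel bed 200 (x) x 196 (y) x 14 mm. Origin: centre of its underside; x from the pallet's place towards the clamp, y along the row of dowels, z up. Two dowels and an end stop stand on the bed, a hold-down clamp behind the dowels (larger x). Pushing the pallet over the smooth bed takes 1 to 4 N.
- dowel_left: Steel dowel, 10 mm diameter, 18 mm tall above the bed; origin on its axis at the bed's top, at x = +22, y = +40 mm of the jig. The pallet's long edge goes against it from the -x side. Firmly home takes about 9 to 18 N of hand force; over 25 N on either dowel or on the stop bruises the edge.
- dowel_right: The other dowel, the same, at x = +22, y = -40 mm of the jig.
- end_stop: Round steel stop button, 20 mm diameter, 15 mm tall above the bed; origin on its axis at the bed's top. It is screwed into one of two seats of the jig, x = -25 and y = either +70 or -70 mm, and stops one of the pallet's short ends; the other seat is empty and flush with the bed.
- seat (a point): Where pallet_grip lies when the pallet is home (against both dowels and the stop, whichever seat the stop is in, flat on the bed, its y axis along the jig's y): x = -25, y = 0, z = 37 mm of the jig. Axes as the jig's.
- clamp_pivot (a joint): Angle of the clamp, rad. 0: arm level, handle upright, pad just touching the pallet's plate; pressed on with 8 to 15 N it goes on to -0.04 to -0.07 as the sprung pad yields, and then keeps bearing. Grows as it opens: handle swings back (to the jig's +x) and down, arm up. Starts at 1.4 to 1.6 (handle about level). Handle and arm are one piece; the stiff pivot (0.2 N m) stays where left.
- clamp_hinge (a point): Centre of the clamp's pivot (axis along the jig's y), fixed to the jig at x = +62, y = 0, z = 44 mm.
- clamp_handle (a point): Centre of the black ball knob (24 mm diameter) at the end of the clamp's handle, 76 mm from the pivot; the handle is a steel rod of 9 mm diameter. With the clamp closed the handle points up; the knob swings with the clamp in the plane square to the pivot.
- clamp_pad (a point): Centre of the face of the clamp's sprung rubber pad (14 mm diameter, yields 4 mm), 56 mm ahead of the pivot (to the jig's -x when closed) and 20 mm below it; closed, it bears 11 mm in from the plate's edge, between the dowels. The arm is a bar 12 mm wide, 10 mm thick, level with the pivot and reaching 60 mm ahead; it can also be pushed over and down by its back (upper) face.
- doming_block: Bystander: steel doming block, a 50 mm cube. Leave alone.
- flux_jar: Bystander: amber glass jar, 52 mm diameter, 60 mm tall. Leave alone.
- hammer: Bystander: small hammer, 200 mm long, lying on the bench. Leave alone.

How it is judged (in metres and radians):
On the way, in this order (a step that is already met when the one before it is completed fails the run):
1. the pallet, flat on the bed, is pressed firmly against both dowels at once (over 2 N on each) (contact force between pallet and dowel_left above 2 N and contact force between pallet and dowel_right above 2 N and z of pallet_grip in the frame of seat below 0.002 m), for 0.2 s.
2. the pallet is pressed firmly against the end stop (over 4 N) while its edge still lies along both dowels (contact force between pallet and end_stop above 4 N and x of pallet_grip in the frame of seat above -0.002 m and angle between the y axis of pallet_grip and the y axis of seat, either way round below 0.035 rad), for 0.2 s.
3. the clamp is closed on the pallet (value of joint clamp_pivot below 0.02 rad and contact force between clamp and pallet above 0.5 N), for 0.2 s.
At the end, for the whole second after the job is handed in: The pallet lies flat on the bed within 1.5 mm of home in both directions and within 0.025 rad of square to the dowels, at rest, with the clamp closed (below 0.02 rad) and its pad bearing on the pallet with more than 0.5 N (all of step 3 and x of pallet_grip in the frame of seat between -0.0015 and 0.0015 m and y of pallet_grip in the frame of seat between -0.0015 and 0.0015 m and z of pallet_grip in the frame of seat between -0.002 and 0.002 m and angle between the y axis of pallet_grip and the y axis of seat, either way round below 0.025 rad and angle between pallet_grip's own z axis and vertical below 0.03 rad and linear speed of pallet below 0.01 m/s); the robot touches nothing.
It fails at once if the pallet is driven against a dowel with more than 25 N (contact force between pallet and dowel_left above 25 N or contact force between pallet and dowel_right above 25 N).
It fails at once if the pallet is driven against the end stop with more than 25 N (contact force between pallet and end_stop above 25 N).
It fails at once if a bystander is moved by more than 20 mm (distance of any of doming_block, flux_jar, hammer from where it was at the start of the episode above 0.02 m).
It also fails if it takes over 70 s, if anything falls off the work surface, if the arm or the gripper's body presses on something with over 40 N, if the wrist force passes 120 N, or if a joint passes its speed limit or range.

## Working session

There is one attempt and no reset: what is moved stays moved. The work goes in short steps, Python scripts to look and compute and a tool call to move; the robot and the scene stay as the last step left them, time stands still between calls to the robot, and variables do not carry over. Pictures are saved under pics/ and viewed, and the job is handed in when it is done.

Besides the shell and the picture viewer there is one more tool, called after "Emit:" by a JSON object that holds its "method" and its "body", one argument or row to a line. apply_moves: Moves the arm, as the interface text tells. Its arguments: {"type":"object","properties":{"series":{"type":"array"},"squeeze":{"type":"number"}},"required":["series"]}

```bash
ls; mkdir -p pics; python3 - <<'E'
from bench import get_state, imaging
import cv2,json
print(get_state())
for n in("scene","top","wrist"):
    c=imaging.capture(n); cv2.imwrite(f"pics/{n}0.png",c["img"]); print({k:v for k,v in c.items() if k!="img"})
E
```

```text
pics
{'t': 0.0, 'joint_positions': array([-1.31548472,  0.42676102,  0.0738668 ,  1.60661233, -0.03411546,
        1.11080925, -0.06708529]), 'dq': array([-9.45095788e-05, -4.14101037e-04, -5.66626230e-04,  7.11796150e-04,
       -1.30903657e-03, -4.03193060e-04, -1.24218724e-03]), 'joint_torque': array([-8.06312073e-04, -9.49826503e+01,  3.76016647e+00, -4.63502097e+01,
        1.91063789e-02,  1.02307633e-02,  7.09507077e-06]), 'position': array([265.71454595, 620.04854397, 230.58936835]), 'tcp_rot': array([-3.071397  ,  1.56946646, -1.90545076]), 'wrist_force': array([-0.426657  ,  0.27504906, -0.1256689 ]), 'moment': array([-0.03862134,  0.03145075,  0.04287867]), 'gripper_width': 85.60463929652217}
{'fx': 520.445119040691, 'fy': 520.445119040691, 'cx': 317.3979222100381, 'cy': 194.82155557552286, 'rvec': array([ 0.8756085 ,  2.60866473, -0.9683109 ]), 'tvec': array([ 441.70797894, -164.78431794, 1803.32855187])}
{'fx': 390.83086932416677, 'fy': 390.83086932416677, 'cx': 320.01797738197024, 'cy': 197.55555623121148, 'rvec': array([ 2.22837813, -2.16860436,  0.06327497]), 'tvec': array([ -27.40334716,  521.40470623, 1241.58165702])}
{'fx': 333.2744961720552, 'fy': 333.2744961720552, 'cx': 312.9257021907026, 'cy': 200.96213162083518, 'mount': array([[ 1.12228071e-03, -3.23457355e-01,  9.46242083e-01,
        -1.41972376e+02],
       [ 7.59189633e-04, -9.46242131e-01, -3.23458271e-01,
         8.28913770e+01],
       [ 9.99999082e-01,  1.08138816e-03, -8.16383821e-04,
        -1.06377088e+00],
       [ 0.00000000e+00,  0.00000000e+00,  0.00000000e+00,
         1.00000000e+00]])}
```

View pics/scene0.png

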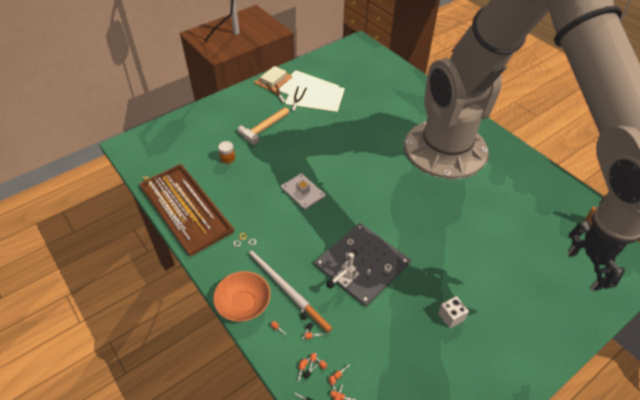

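View pics/top0.png

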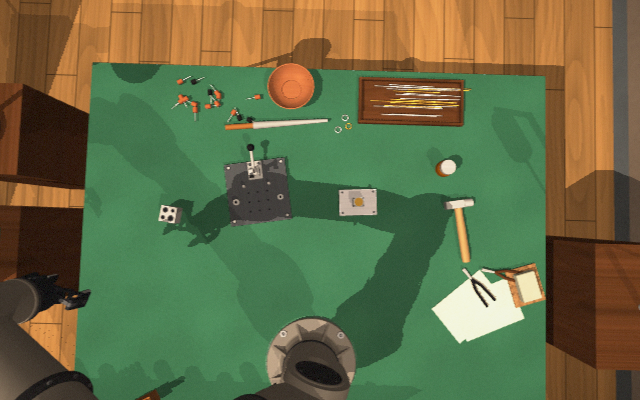

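View pics/wrist0.png

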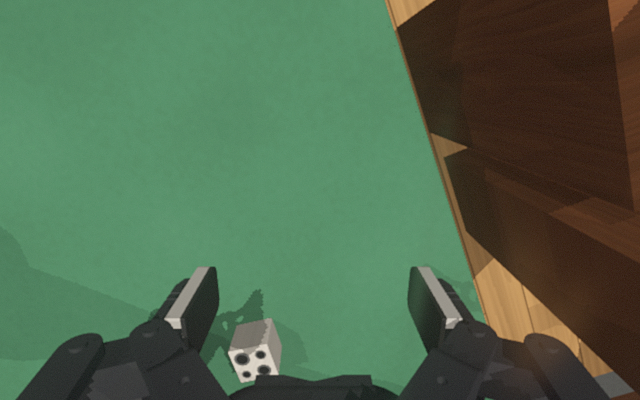

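Top view: the jig is near (258,190), the clamp towards image up (world +x), and the pallet near (358,202). I'll zoom in next.

```bash
cat > h.py <<'E'
import numpy as np, cv2
from scipy.spatial.transform import Rotation as R
from bench import get_state, imaging
def pose(s=None):
    s=s or get_state()
    return R.from_euler('xyz',s['tcp_rot']).as_matrix(), np.array(s['position'])
class Cam:
    def __init__(s,name):
        if name=="wrist": Rt,p=pose()
        c=imaging.capture(name); s.img=c["img"]
        s.K=np.array([[c["fx"],0,c["cx"]],[0,c["fy"],c["cy"]],[0,0,1.]])
        if name=="wrist":
            T=np.eye(4);T[:3,:3]=Rt;T[:3,3]=p
            W=np.linalg.inv(T@np.array(c["mount"]))
            s.R=W[:3,:3];s.t=W[:3,3]
        else:
            s.R=cv2.Rodrigues(np.array(c["rvec"]))[0]; s.t=np.array(c["tvec"])
        s.o=-s.R.T@s.t
    def ray(s,uv): 
        return s.R.T@np.linalg.inv(s.K)@np.array([uv[0],uv[1],1.])
    def plane(s,uv,z):
        d=s.ray(uv); return s.o+d*(z-s.o[2])/d[2]
    def proj(s,P):
        q=s.K@(s.R@np.array(P,float)+s.t); return q[:2]/q[2]
    def crop(s,x0,y0,x1,y1,k,fn):
        cv2.imwrite(fn,cv2.resize(s.img[y0:y1,x0:x1],None,fx=k,fy=k,interpolation=cv2.INTER_CUBIC))
E
python3 - <<'E'
from h import *
c=Cam("top"); c.crop(215,135,385,235,4.7,"pics/t1.png")
d=Cam("scene"); d.crop(270,160,420,310,4,"pics/s1.png")
for uv in[(258,190),(358,202)]: print(c.plane(uv,14))
for uv in [(231,224),(291,216),(286,157),(225,164)]: print(c.plane(uv,14))
print(pose())
E
```

```text
[540.74757682 186.38456287  14.        ]
[ 510.98288271 -135.47580659   14.        ]
[429.62433882 268.65648567  14.        ]
[460.30584572  78.01510298  14.        ]
[649.81861788  99.97314073  14.        ]
[621.6390093 295.3598513  14.       ]
(array([[-2.33582164e-04, -9.19178270e-01,  3.93841659e-01],
       [-5.16377923e-04,  3.93841728e-01,  9.19178125e-01],
       [-9.99999839e-01,  1.13324774e-05, -5.66637769e-04]]), array([265.73919382, 620.28237135, 230.99430423]))
```

View pics/t1.png

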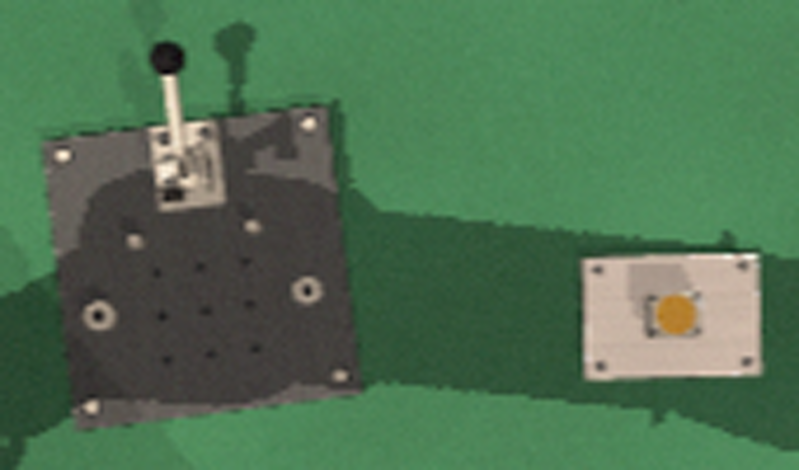

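View pics/s1.png

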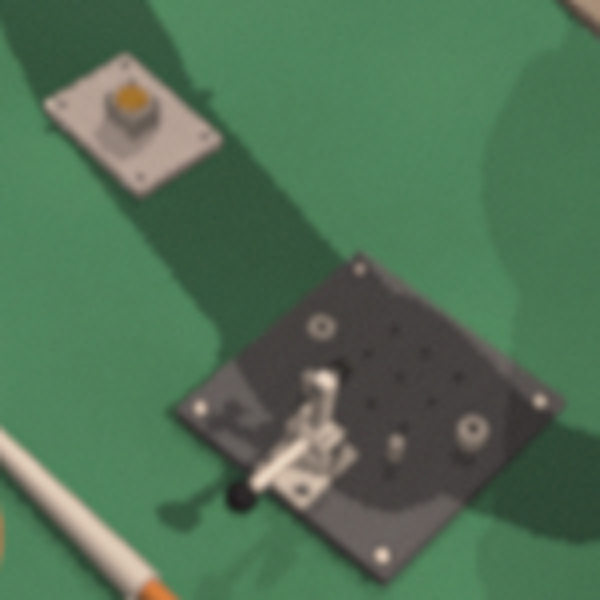

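The ring near (99,316) in the top crop (y=+70) looks raised, and in the scene crop the one at (473,432) casts a shadow. So the stop is probably at +70. I'll bring the wrist camera over to check.

Emit:
{"method": "apply_moves", "body": {
  "series": [
    {"fingers":100,"translation":[0,-0.0335,-0.033],"rotation":[0,0,0]},
    {"fingers":100,"translation":[0,-0.0335,-0.033],"rotation":[0,0,0]},
    {"fingers":100,"translation":[0,-0.0335,-0.033],"rotation":[0,0,0]},
    {"fingers":100,"translation":[0,-0.0335,-0.033],"rotation":[0,0,0]},
    {"fingers":100,"translation":[0,-0.0335,-0.033],"rotation":[0,0,0]},
    {"fingers":100,"translation":[0,-0.0335,-0.033],"rotation":[0,0,0]},
    {"fingers":100,"translation":[0,-0.0335,-0.033],"rotation":[0,0,0]},
    {"fingers":100,"translation":[0,-0.0335,-0.033],"rotation":[0,0,0]}
  ],
  "squeeze": 80
}}

```text
t: 1.25
position: [408.6, 270.7, 231.4]
tcp_rot: [-0.105, 1.57, 1.06]
wrist_force: [0.6, 0.7, 0.2]
gripper_width: 85.4
```

Emit:
{"method": "apply_moves", "body": {
  "series": [
    {"fingers":100,"translation":[0,-0.0335,-0.033],"rotation":[0,0,0]},
    {"fingers":100,"translation":[0,-0.0335,-0.033],"rotation":[0,0,0]},
    {"fingers":100,"translation":[0,0,-0.02],"rotation":[-7.75,0,0]},
    {"fingers":100,"translation":[0,0,0],"rotation":[-7.75,0,0]},
    {"fingers":100,"translation":[0,0,0],"rotation":[-7.75,0,0]},
    {"fingers":100,"translation":[0,0,0],"rotation":[-7.75,0,0]},
    {"fingers":100,"translation":[0,0,0],"rotation":[0,0,0]}
  ]
}}

```text
t: 2.12
position: [435.9, 166.7, 231.3]
tcp_rot: [0.201, 1.571, 1.908]
wrist_force: [-0.9, 0.1, 0.1]
gripper_width: 85.6
```

```bash
python3 - <<'E'
from h import *
print(pose(),get_state()['t'])
c=Cam("wrist"); cv2.imwrite("pics/w1.png",c.img)
print(get_state()['joint_positions'],get_state()['wrist_force'])
import pickle; pickle.dump((c.img,c.K,c.R,c.t,c.o),open("w1.pkl","wb"))
E
```

```text
(array([[-2.20830508e-05, -9.90841527e-01, -1.35029881e-01],
       [ 6.30505014e-05, -1.35029882e-01,  9.90841525e-01],
       [-9.99999998e-01,  1.33671020e-05,  6.54549268e-05]]), array([435.87136303, 166.68387464, 231.34968483])) 2.125
[-0.77022641  0.07552489  0.28311539  2.06939986 -0.02508871  0.99974429
  1.22959607] [-0.62414712 -0.6682395  -0.51069191]
```

View pics/w1.png

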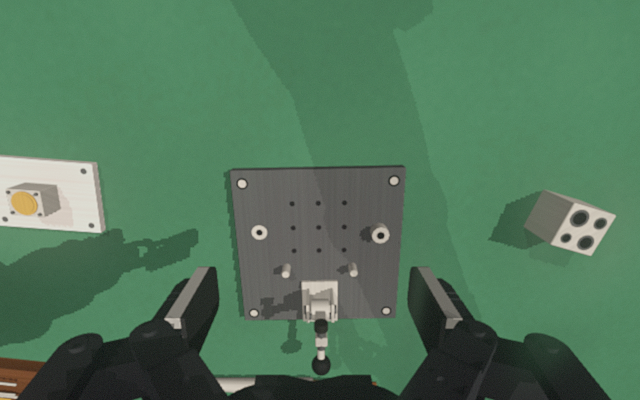

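In the wrist view right is +y. The raised stop is at (380,235), the empty seat at (259,232), the dowels at (286,271) and (353,270), and the pallet is partly visible at left. I'll measure the jig.

```bash
python3 - <<'E'
from h import *
import pickle
class C(Cam):
    def __init__(s,f): s.img,s.K,s.R,s.t,s.o=pickle.load(open(f,"rb"))
c=C("w1.pkl"); c.crop(220,155,420,325,4,"pics/w1c.png")
g=cv2.cvtColor(c.img,cv2.COLOR_BGR2GRAY); sat=cv2.cvtColor(c.img,cv2.COLOR_BGR2HSV)[...,1]
# bed outline
m=((sat<60)&(g<125)).astype(np.uint8)*255; m[:155]=0;m[325:]=0;m[:,:220]=0;m[:,:]*=1;m[:,412:]=0
m=cv2.morphologyEx(m,cv2.MORPH_CLOSE,np.ones((15,15)))
cs=max(cv2.findContours(m,0,2)[0],key=cv2.contourArea); q=cv2.approxPolyDP(cv2.convexHull(cs),6,True)[:,0]
print(q.tolist(),[c.plane(p,14)[:2].round(1).tolist() for p in q])
# bright spots
b=((g>150)&(sat<60)).astype(np.uint8); b[:155]=0;b[325:]=0;b[:,:225]=0;b[:,412:]=0
n,l,st,ce=cv2.connectedComponentsWithStats(b)
for i in range(1,n):
    if st[i,4]>15: print(st[i].tolist(),ce[i].round(1),c.plane(ce[i],14)[:2].round(1))
E
```

```text
[[405, 168], [411, 312], [326, 324], [245, 319], [230, 170]] [[423.0, 265.9], [607.0, 315.9], [640.3, 210.5], [646.9, 105.3], [451.5, 74.9]]
[390, 177, 8, 8, 48] [393.6 180.5] [438.6 256.5]
[238, 180, 8, 8, 53] [241.4 183.3] [465.   88.5]
[251, 225, 16, 15, 154] [258.9 232. ] [521.6 112.8]
[372, 227, 17, 16, 163] [380.2 234.7] [505.7 254.9]
[282, 265, 8, 13, 57] [285.9 272.6] [571.5 150.3]
[350, 270, 8, 7, 41] [353.4 272.9] [560.5 232.6]
[302, 281, 36, 42, 795] [321.9 297. ] [600.3 199.3]
[306, 305, 3, 7, 21] [307. 308.] [619.2 182.7]
[383, 308, 7, 6, 30] [385.8 310.5] [609.2 283.4]
[250, 310, 8, 6, 35] [253.4 312.5] [635.4 115.3]
```

View pics/w1c.png

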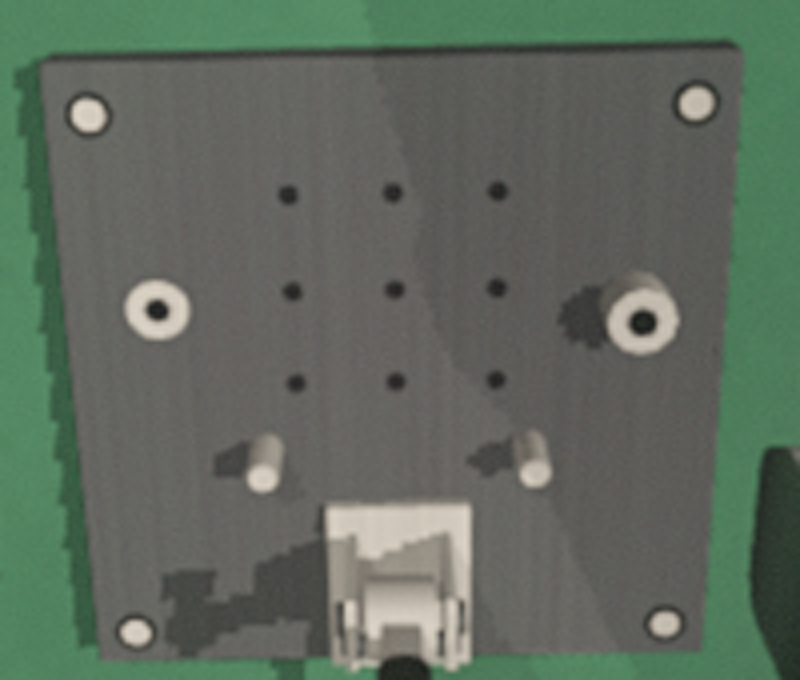

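Emit:
{"method": "apply_moves", "body": {
  "series": [
    {"fingers":100,"translation":[0,0.005,-0.057],"rotation":[0,0,0]},
    {"fingers":100,"translation":[0,0.005,-0.057],"rotation":[0,0,0]},
    {"fingers":100,"translation":[0,0.005,-0.057],"rotation":[0,0,0]},
    {"fingers":100,"translation":[0,0.005,-0.057],"rotation":[0,0,0]},
    {"fingers":100,"translation":[0,0.005,-0.057],"rotation":[0,0,0]},
    {"fingers":100,"translation":[0,0,0],"rotation":[0,0,0]},
    {"fingers":100,"translation":[0,0,0],"rotation":[0,0,0]}
  ]
}}

```text
t: 3.05
position: [449.8, -118.7, 231.2]
tcp_rot: [0.989, 1.571, 2.694]
wrist_force: [0.4, 0.8, 0.5]
gripper_width: 85.7
```

```bash
python3 - <<'E'
from h import *
import pickle
class C(Cam):
    def __init__(s,f): s.img,s.K,s.R,s.t,s.o=pickle.load(open(f,"rb"))
c=C("w1.pkl")
for uv in [(285.75,274.25),(353.75,273)]: print("dowel",c.plane(uv,32)[:2])
print("stop",c.plane((380.2,234.7),29)[:2])
a=.155;x=np.array([np.cos(a),np.sin(a)]);y=np.array([-x[1],x[0]]);o=np.array([537.05,185.9])
for p in[(22,-40),(22,40),(-25,70)]: print(o+p[0]*x+p[1]*y)
print(pose(),get_state()['t'])
c=Cam("wrist"); cv2.imwrite("pics/w2.png",c.img)
pickle.dump((c.img,c.K,c.R,c.t,c.o),open("w2.pkl","wb"))
g=cv2.cvtColor(c.img,cv2.COLOR_BGR2GRAY); sat=cv2.cvtColor(c.img,cv2.COLOR_BGR2HSV)[...,1]
E
```

```text
dowel [562.79042132 150.56424473]
dowel [550.30533896 229.08043315]
stop [499.29539257 250.71550575]
[564.96145765 149.77590095]
[552.61104971 228.81682342]
[501.54310478 251.20130467]
(array([[-2.36259203e-04, -9.91063381e-01, -1.33391597e-01],
       [ 1.13510029e-04, -1.33391627e-01,  9.91063399e-01],
       [-9.99999966e-01,  2.19006564e-04,  1.44010632e-04]]), array([ 449.79061075, -118.70466134,  231.24382605])) 3.05
```

View pics/w2.png

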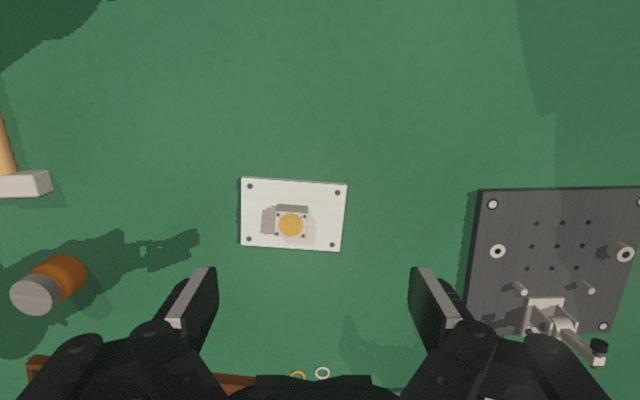

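The pallet's plate has corners near (242,178), (347,184), (339,252) and (241,245), with the medal at (291,225).

```bash
python3 - <<'E'
from h import *
import pickle
class C(Cam):
    def __init__(s,f): s.img,s.K,s.R,s.t,s.o=pickle.load(open(f,"rb"))
c=C("w2.pkl")
g=cv2.cvtColor(c.img,cv2.COLOR_BGR2GRAY); hsv=cv2.cvtColor(c.img,cv2.COLOR_BGR2HSV)
m=((hsv[...,1]<40)&(g>60)).astype(np.uint8)*255; r=np.zeros_like(m); r[165:262,225:360]=m[165:262,225:360]
r=cv2.morphologyEx(r,cv2.MORPH_CLOSE,np.ones((9,9)))
cs=max(cv2.findContours(r,0,2)[0],key=cv2.contourArea); q=cv2.approxPolyDP(cv2.convexHull(cs),5,True)[:,0]
P=np.array([c.plane(p,10)[:2] for p in q]);print(q.tolist(),P.round(1).tolist())
print("minarea",cv2.minAreaRect(np.array([c.plane(p,10)[:2] for p in cs[:,0]],np.float32)))
mm=((hsv[...,0]>12)&(hsv[...,0]<30)&(hsv[...,1]>110)).astype(np.uint8); r=np.zeros_like(mm); r[165:262,225:360]=mm[165:262,225:360]
M=cv2.moments(r,True); print("medal",M['m00'],c.plane((M['m10']/M['m00'],M['m01']/M['m00']),38)[:2])
# screws dark
for z,uv in [(10,(250,185)),(10,(338,192)),(10,(331,245)),(10,(249,239))]: print(c.plane(uv,z)[:2].round(1))
t=Cam("top")
hsv=cv2.cvtColor(t.img,cv2.COLOR_BGR2HSV)
m=(hsv[...,1]<60).astype(np.uint8)*255; r=np.zeros_like(m); r[180:225,330:385]=m[180:225,330:385]
cs=max(cv2.findContours(r,0,2)[0],key=cv2.contourArea)
print("top",cv2.minAreaRect(np.array([t.plane(p,10)[:2] for p in cs[:,0]],np.float32)))
E
```

```text
[[241, 177], [345, 183], [339, 251], [241, 244]] [[472.6, -198.6], [463.8, -81.6], [549.3, -74.7], [555.9, -193.2]]
minarea ((510.2941589355469, -136.7762908935547), (86.99527740478516, 120.97178649902344), 3.345165252685547)
medal 409.0 [ 510.86911842 -136.6980819 ]
[ 480.6 -187.9]
[475.4 -87.8]
[542.7 -85.6]
[ 548.  -184.1]
top ((495.69329833984375, -92.33863067626953), (57.30730438232422, 123.15808868408203), 82.2720718383789)
```

Emit:
{"method": "apply_moves", "body": {
  "series": [
    {"fingers":100,"translation":[0.02,-0.0291,-0.013],"rotation":[0,0,0]},
    {"fingers":100,"translation":[0.03,-0.0291,-0.013],"rotation":[0,0,0]},
    {"fingers":100,"translation":[0.03,0,0],"rotation":[4.4,0,0]},
    {"fingers":100,"translation":[0.03,0,0],"rotation":[0,0,0]},
    {"fingers":100,"translation":[0,0,0],"rotation":[0,0,0]}
  ]
}}

```text
t: 3.78
position: [509.9, -135.6, 119.7]
tcp_rot: [1.49, 1.567, 3.121]
wrist_force: [0.9, 1.1, 1.5]
gripper_width: 85.2
```

```bash
python3 - <<'E'
from h import *
print(pose(),get_state()['t'])
c=Cam("wrist"); cv2.imwrite("pics/w3.png",c.img)
hsv=cv2.cvtColor(c.img,cv2.COLOR_BGR2HSV)
mm=((hsv[...,0]>12)&(hsv[...,0]<30)&(hsv[...,1]>110)).astype(np.uint8); r=np.zeros_like(mm); r[200:380,230:400]=mm[200:380,230:400]
M=cv2.moments(r,True); print("medal",M['m00'],c.plane((M['m10']/M['m00'],M['m01']/M['m00']),38)[:2])
E
```

```text
(array([[-3.92468355e-03, -9.98166918e-01, -6.03937178e-02],
       [ 8.13930474e-05, -6.03945015e-02,  9.98174583e-01],
       [-9.99992295e-01,  3.91260374e-03,  3.18273154e-04]]), array([ 509.90718295, -135.63652654,  119.73320435])) 3.775
medal 903.0 [ 512.11229506 -136.98524851]
```

View pics/w3.png

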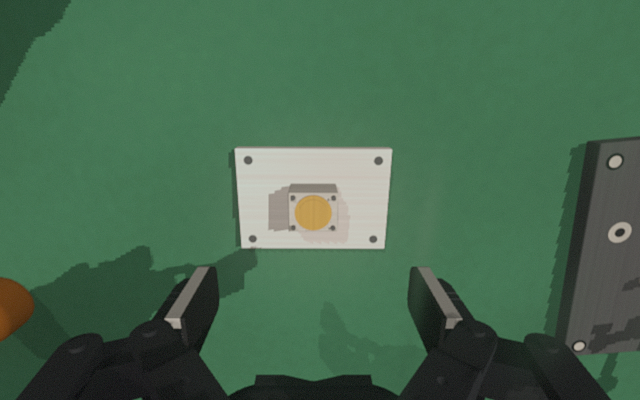

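The pallet sits square and centred between the fingers, with the medal at (313,213). Going down and closing.

Emit:
{"method": "apply_moves", "body": {
  "series": [
    {"fingers":100,"translation":[0.04,-0.0015,-0.001],"rotation":[0,0,0]},
    {"fingers":100,"translation":[0.04,0,0],"rotation":[0,0,0]},
    {"fingers":100,"translation":[0.02,0,0],"rotation":[0,0,0]},
    {"fingers":100,"translation":[0.0075,0,0],"rotation":[0,0,0]},
    {"fingers":100,"translation":[0,0,0],"rotation":[0,0,0]}
  ]
}}

```text
t: 4.45
position: [513.3, -137.6, 14.8]
tcp_rot: [-1.512, 1.57, 0.118]
wrist_force: [-0.1, -0.6, -0.2]
gripper_width: 85.4
```

Emit:
{"method": "apply_moves", "body": {
  "series": [
    {"fingers":30,"translation":[0,0,0],"rotation":[0,0,0]},
    {"fingers":30,"translation":[0,0,0],"rotation":[0,0,0]},
    {"fingers":30,"translation":[0,0,0],"rotation":[0,0,0]},
    {"fingers":30,"translation":[0,0,0],"rotation":[0,0,0]},
    {"fingers":30,"translation":[0,0,0],"rotation":[0,0,0]},
    {"fingers":30,"translation":[0,0,0],"rotation":[0,0,0]},
    {"fingers":30,"translation":[0,0,0],"rotation":[0,0,0]}
  ],
  "squeeze": 80
}}

```text
t: 5.32
position: [513.0, -137.7, 14.6]
tcp_rot: [-1.184, 1.57, 0.446]
wrist_force: [-3.5, 2.0, 15.0]
gripper_width: 34.2
```

Emit:
{"method": "apply_moves", "body": {
  "series": [
    {"fingers":30,"translation":[-0.005,0,0],"rotation":[0,0,0]},
    {"fingers":30,"translation":[-0.02,0,0],"rotation":[0,0,0]},
    {"fingers":30,"translation":[-0.025,0,0],"rotation":[0,0,0]},
    {"fingers":30,"translation":[-0.01,0,0],"rotation":[0,0,0]},
    {"fingers":30,"translation":[0,0,0],"rotation":[0,0,0]},
    {"fingers":30,"translation":[0,0,0],"rotation":[0,0,0]}
  ]
}}

```text
t: 6.08
position: [512.1, -137.6, 73.1]
tcp_rot: [1.479, 1.57, 3.109]
wrist_force: [0.2, -0.1, -5.0]
gripper_width: 34.4
```

```bash
python3 - <<'E'
from h import *
s=get_state();print(pose(s),s['wrist_force'],s['moment'],s['gripper_width'])
c=Cam("wrist"); cv2.imwrite("pics/w4.png",c.img)
E
```

```text
(array([[-1.03283704e-03, -9.98224192e-01, -5.95600124e-02],
       [ 3.36937902e-05, -5.95600788e-02,  9.98224722e-01],
       [-9.99999466e-01,  1.02899667e-03,  9.51498121e-05]]), array([ 512.12540188, -137.59358589,   73.07104962])) [ 0.17604106 -0.09827424 -4.99814757] [-0.02198726 -0.06258132  0.01673683] 34.3563190263837
```

View pics/w4.png

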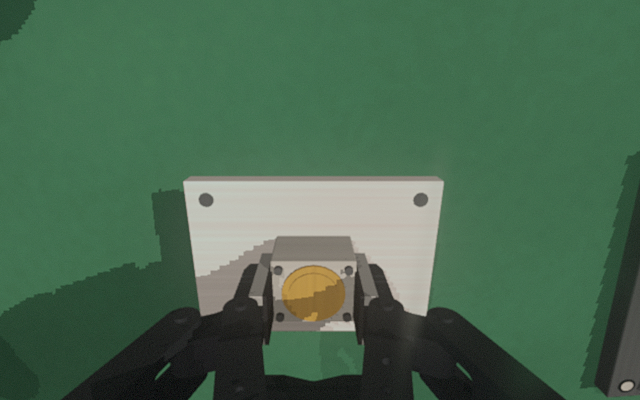

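The pallet is held, level and centred, with about 5 N of weight on the wrist. Next I carry it over the jig.

Emit:
{"method": "apply_moves", "body": {
  "series": [
    {"fingers":30,"translation":[0,-0.001,0.0385],"rotation":[0,0,0]},
    {"fingers":30,"translation":[0,-0.001,0.0385],"rotation":[0,0,0]},
    {"fingers":30,"translation":[0,-0.001,0.0385],"rotation":[0,0,0]},
    {"fingers":30,"translation":[0,-0.001,0.0385],"rotation":[0,0,0]},
    {"fingers":30,"translation":[0,-0.001,0.0385],"rotation":[0,0,0]},
    {"fingers":30,"translation":[0,-0.001,0.0385],"rotation":[0,0,0]},
    {"fingers":30,"translation":[0,-0.001,0.0385],"rotation":[0,0,0]},
    {"fingers":30,"translation":[0,-0.001,0.0385],"rotation":[0,0,0]}
  ]
}}

```text
t: 7.12
position: [501.8, 171.2, 73.1]
tcp_rot: [2.163, 1.57, -2.49]
wrist_force: [0.7, 0.3, -5.0]
gripper_width: 34.1
```

Emit:
{"method": "apply_moves", "body": {
  "series": [
    {"fingers":30,"translation":[0,0,0],"rotation":[-5.4,0,0]},
    {"fingers":30,"translation":[0,0,0],"rotation":[0,0,0]},
    {"fingers":30,"translation":[0,0,0],"rotation":[0,0,0]}
  ]
}}

```text
t: 7.5
position: [502.1, 169.4, 73.5]
tcp_rot: [2.092, 1.57, -2.47]
wrist_force: [0.2, -0.2, -4.9]
gripper_width: 34.3
```

```bash
python3 - <<'E'
from h import *
import pickle
s=get_state();print(pose(s),s['wrist_force'],s['moment'],s['t'])
c=Cam("wrist"); cv2.imwrite("pics/w5.png",c.img)
pickle.dump((c.img,c.K,c.R,c.t,c.o),open("w5.pkl","wb"))
c=Cam("scene"); c.crop(270,160,420,310,4,"pics/s5.png")
E
```

```text
(array([[-6.09143081e-04, -9.88694797e-01, -1.49940744e-01],
       [-4.83911125e-04, -1.49940463e-01,  9.88694909e-01],
       [-9.99999697e-01,  6.74814658e-04, -3.87105216e-04]]), array([502.14515271, 169.3871636 ,  73.46087137])) [ 0.16099702 -0.15240735 -4.86895932] [-0.08603845  0.02998559  0.02239373] 7.5
```

View pics/w5.png

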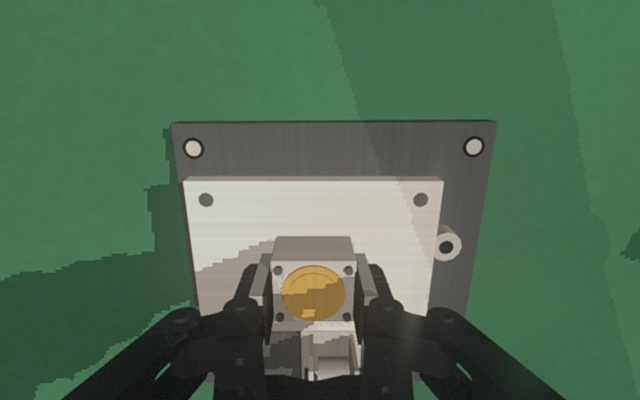

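The pallet is above the bed. Pallet holes are at (206,200) and (420,200), bed screws at (193,148) and (474,147), and the stop top at (447,246). I'll compare the two angles.

```bash
python3 - <<'E'
from h import *
import pickle
class C(Cam):
    def __init__(s,f): s.img,s.K,s.R,s.t,s.o=pickle.load(open(f,"rb"))
c=C("w5.pkl");g=cv2.cvtColor(c.img,cv2.COLOR_BGR2GRAY)
def cen(u,v,r,dark):
    w=g[v-r:v+r+1,u-r:u+r+1]; t,b=cv2.threshold(w,0,255,cv2.THRESH_OTSU+(cv2.THRESH_BINARY_INV if dark else 0))
    M=cv2.moments(b,True); return (M['m10']/M['m00']+u-r,M['m01']/M['m00']+v-r)
def ang(a,b): d=b-a; return np.arctan2(-d[0],d[1]),np.linalg.norm(d)
h=[c.plane(cen(206,200,11,True),69)[:2],c.plane(cen(420,200,11,True),69)[:2]]
s=[c.plane(cen(193,148,8,False),14)[:2],c.plane(cen(474,147,8,False),14)[:2]]
print(h,ang(*h)); print(s,ang(*s)); 
Rr,p=c.R,c.t
print("stop",c.plane((447,246),29)[:2])
a=.155;x=np.array([np.cos(a),np.sin(a)]);y=np.array([-x[1],x[0]]);o=(s[0]+s[1])/2+x*85.5
print("o",o,"stop pred",o-25*x+70*y)
# medal
print("medal",c.plane((313,293),97)[:2])
E
```

```text
[array([475.94539428, 113.74403117]), array([460.87425205, 212.15701981])] (np.float64(0.1519611875964464), np.float64(99.56031167700596))
[array([465.12402405,  88.86008994]), array([438.55668217, 256.60873229])] (np.float64(0.15707129943426332), np.float64(169.8394261288181))
stop [499.20073375 251.61503488]
o [536.315339  185.9339096] stop pred [500.80844378 251.23521428]
medal [499.56330827 167.8031159 ]
```

```bash
echo
```

Emit:
{"method": "apply_moves", "body": {
  "series": [
    {"fingers":30,"translation":[0.02,0,0],"rotation":[-0.2,0,0]},
    {"fingers":30,"translation":[0.015,0,0],"rotation":[0,0,0]},
    {"fingers":30,"translation":[0.006,0,0],"rotation":[0,0,0]},
    {"fingers":30,"translation":[0,0,0],"rotation":[0,0,0]},
    {"fingers":30,"translation":[0,0,0],"rotation":[0,0,0]}
  ]
}}

```text
t: 8.22
position: [502.6, 170.2, 33.2]
tcp_rot: [-1.31, 1.57, 0.418]
wrist_force: [-0.1, 0.1, -5.3]
gripper_width: 34.2
```

Emit:
{"method": "apply_moves", "body": {
  "series": [
    {"fingers":30,"translation":[0.001,0,0],"rotation":[0,0,0]},
    {"fingers":30,"translation":[0.001,0,0],"rotation":[0,0,0]},
    {"fingers":30,"translation":[0,0,0],"rotation":[0,0,0]}
  ]
}}

```text
t: 8.6
position: [502.2, 170.2, 30.8]
tcp_rot: [0.818, 1.571, 2.546]
wrist_force: [0.3, -0.2, -5.0]
gripper_width: 34.6
```

Emit:
{"method": "apply_moves", "body": {
  "series": [
    {"fingers":30,"translation":[0.0005,0,0],"rotation":[0,0,0]},
    {"fingers":30,"translation":[0.0005,0,0],"rotation":[0,0,0]},
    {"fingers":30,"translation":[0,0,0],"rotation":[0,0,0]}
  ]
}}

```text
t: 8.98
position: [502.3, 170.1, 29.8]
tcp_rot: [2.232, 1.571, -2.323]
wrist_force: [0.5, -0.4, -4.8]
gripper_width: 34.4
```

Emit:
{"method": "apply_moves", "body": {
  "series": [
    {"fingers":30,"translation":[0.0005,0,0],"rotation":[0,0,0]},
    {"fingers":30,"translation":[0.0005,0,0],"rotation":[0,0,0]},
    {"fingers":30,"translation":[0,0,0],"rotation":[0,0,0]}
  ]
}}

```text
t: 9.35
position: [502.2, 170.1, 28.8]
tcp_rot: [1.87, 1.571, -2.685]
wrist_force: [1.0, -0.6, -5.9]
gripper_width: 34.3
```

Emit:
{"method": "apply_moves", "body": {
  "series": [
    {"fingers":30,"translation":[0.0003,0,0],"rotation":[0,0,0]},
    {"fingers":30,"translation":[0,0,0],"rotation":[0,0,0]}
  ]
}}

```text
t: 9.6
position: [502.4, 170.2, 28.7]
tcp_rot: [-1.078, 1.571, 0.65]
wrist_force: [-1.2, 0.1, -0.2]
gripper_width: 34.4
```

Emit:
{"method": "apply_moves", "body": {
  "series": [
    {"fingers":30,"translation":[0,-0.002,0],"rotation":[0,0,0]},
    {"fingers":30,"translation":[0,-0.002,0],"rotation":[0,0,0]},
    {"fingers":30,"translation":[0,-0.002,0],"rotation":[0,0,0]},
    {"fingers":30,"translation":[0,-0.0015,0],"rotation":[0,0,0]},
    {"fingers":30,"translation":[0,0,0],"rotation":[0,0,0]}
  ],
  "squeeze": 40
}}

```text
t: 10.22
position: [510.2, 171.4, 28.7]
tcp_rot: [-1.456, 1.57, 0.272]
wrist_force: [0.7, 0.9, 3.4]
gripper_width: 34.0
```

```bash
python3 - <<'E'
from h import *
s=get_state();print(pose(s),s['wrist_force'],s['moment'],s['t'],s['gripper_width'])
E
```

```text
(array([[ 6.25227590e-04, -9.87688017e-01, -1.56435260e-01],
       [ 1.74379744e-04, -1.56435180e-01,  9.87688212e-01],
       [-9.99999789e-01, -6.44809061e-04,  7.44251928e-05]]), array([510.1673196 , 171.43051807,  28.65519623])) [0.67527732 0.92557191 3.44201113] [ 0.07074907 -0.04340567 -0.0089212 ] 10.225 34.03687727406095
```

Emit:
{"method": "apply_moves", "body": {
  "series": [
    {"fingers":30,"translation":[0,-0.0005,0],"rotation":[0,0,0]},
    {"fingers":30,"translation":[0,-0.0005,0],"rotation":[0,0,0]}
  ]
}}

```text
t: 10.48
position: [510.7, 171.5, 28.7]
tcp_rot: [0.424, 1.571, 2.151]
wrist_force: [-2.8, 0.5, 6.9]
gripper_width: 34.4
```

Emit:
{"method": "apply_moves", "body": {
  "series": [
    {"fingers":30,"translation":[0,-0.0005,0],"rotation":[0,0,0]}
  ]
}}

```text
t: 10.6
position: [511.2, 171.6, 28.6]
tcp_rot: [0.61, 1.571, 2.338]
wrist_force: [-2.4, -0.0, 7.2]
gripper_width: 34.4
```

Emit:
{"method": "apply_moves", "body": {
  "series": [
    {"fingers":30,"translation":[0,-0.0005,0],"rotation":[0,0,0]}
  ]
}}

```text
t: 10.72
position: [511.7, 171.7, 28.7]
tcp_rot: [0.434, 1.571, 2.162]
wrist_force: [-2.1, -0.4, 7.1]
gripper_width: 34.6
```

```bash
python3 - <<'E'
from h import *
s=get_state();print(pose(s)[1],s['wrist_force'],s['moment'],s['t'],s['gripper_width'])
E
```

```text
[511.68285203 171.67644959  28.65261316] [-2.09199177 -0.3509504   7.08893932] [-0.09111421  0.53987963 -0.02447749] 10.725 34.56911839738059
```

Emit:
{"method": "apply_moves", "body": {
  "series": [
    {"fingers":30,"translation":[0,-0.0005,0],"rotation":[0,0,0]}
  ]
}}

```text
t: 10.85
position: [512.2, 171.8, 28.7]
tcp_rot: [0.33, 1.571, 2.057]
wrist_force: [-2.9, -0.3, 8.7]
gripper_width: 34.5
```

Emit:
{"method": "apply_moves", "body": {
  "series": [
    {"fingers":30,"translation":[0,-0.0005,0],"rotation":[0,0,0]}
  ]
}}

```text
t: 10.98
position: [512.7, 171.9, 28.7]
tcp_rot: [0.33, 1.571, 2.058]
wrist_force: [-2.7, -0.6, 6.4]
gripper_width: 34.2
```

```bash
python3 - <<'E'
from h import *
s=get_state();print(pose(s)[1],s['wrist_force'],s['moment'],s['t'],s['gripper_width'])
E
```

```text
[512.65752338 171.86772988  28.658896  ] [-2.70149808 -0.56425024  6.39218041] [-0.0136294   0.54865325  0.03181261] 10.975 34.19628426619846
```

Emit:
{"method": "apply_moves", "body": {
  "series": [
    {"fingers":30,"translation":[0,-0.0004,0],"rotation":[0,0,0]}
  ]
}}

```text
t: 11.1
position: [513.1, 171.9, 28.7]
tcp_rot: [-0.004, 1.571, 1.724]
wrist_force: [-3.3, -1.1, 7.8]
gripper_width: 34.5
```

Emit:
{"method": "apply_moves", "body": {
  "series": [
    {"fingers":30,"translation":[0,-0.0004,0],"rotation":[0,0,0]}
  ]
}}

```text
t: 11.22
position: [513.5, 172.0, 28.7]
tcp_rot: [0.565, 1.571, 2.293]
wrist_force: [-2.4, -0.6, 8.3]
gripper_width: 34.5
```

```bash
python3 - <<'E'
from h import *
s=get_state();print(pose(s)[1],s['wrist_force'],s['moment'],s['t'],s['gripper_width'])
E
```

```text
[513.45229722 171.95313518  28.66426411] [-2.43315504 -0.5689688   8.29926106] [-0.06090783  0.48387187 -0.02915612] 11.225 34.549488671399445
```

Emit:
{"method": "apply_moves", "body": {
  "series": [
    {"fingers":30,"translation":[0,-0.0003,0],"rotation":[0,0,0]}
  ]
}}

```text
t: 11.35
position: [513.8, 172.0, 28.7]
tcp_rot: [-0.11, 1.571, 1.618]
wrist_force: [-2.4, -0.5, 7.2]
gripper_width: 34.2
```

Emit:
{"method": "apply_moves", "body": {
  "series": [
    {"fingers":30,"translation":[0,-0.0003,0],"rotation":[0,0,0]}
  ]
}}

```text
t: 11.48
position: [513.9, 172.0, 28.7]
tcp_rot: [1.039, 1.57, 2.767]
wrist_force: [-4.9, -0.2, 9.7]
gripper_width: 34.5
```

Emit:
{"method": "apply_moves", "body": {
  "series": [
    {"fingers":30,"translation":[0,-0.0003,0],"rotation":[0,0,0]}
  ]
}}

```text
t: 11.6
position: [514.0, 172.1, 28.6]
tcp_rot: [1.33, 1.57, 3.058]
wrist_force: [-6.2, -1.7, 12.7]
gripper_width: 34.3
```

```bash
python3 - <<'E'
from h import *
s=get_state();print(pose(s)[1],s['wrist_force'],s['moment'],s['t'],s['gripper_width'])
E
```

```text
[513.96870371 172.07089884  28.64435071] [-6.20863272 -1.73078522 12.66997494] [-0.17988632  1.22026789 -0.01852484] 11.6 34.285541422331065
```

Emit:
{"method": "apply_moves", "body": {
  "series": [
    {"fingers":30,"translation":[0,-0.0003,0],"rotation":[0,0,0]}
  ]
}}

```text
t: 11.72
position: [514.0, 172.1, 28.6]
tcp_rot: [1.417, 1.569, -3.138]
wrist_force: [-7.8, -0.9, 13.8]
gripper_width: 34.1
```

Emit:
{"method": "apply_moves", "body": {
  "series": [
    {"fingers":30,"translation":[0,-0.0003,0],"rotation":[0,0,0]}
  ]
}}

```text
t: 11.85
position: [514.0, 172.0, 28.7]
tcp_rot: [1.429, 1.569, -3.127]
wrist_force: [-9.8, -1.7, 16.5]
gripper_width: 34.2
```

```bash
python3 - <<'E'
from h import *
s=get_state();print(pose(s)[1],s['wrist_force'],s['moment'],s['t'],s['gripper_width'])
E
```

```text
[514.0413969  172.04295242  28.65377943] [-9.79528373 -1.65203566 16.51527359] [-0.24044258  2.01564984 -0.03009623] 11.85 34.23128248464376
```

Emit:
{"method": "apply_moves", "body": {
  "series": [
    {"fingers":30,"translation":[0,-0.0003,0],"rotation":[0,0,0]}
  ]
}}

```text
t: 11.98
position: [514.0, 172.0, 28.6]
tcp_rot: [1.44, 1.568, -3.115]
wrist_force: [-12.0, -1.8, 19.4]
gripper_width: 34.1
```

Emit:
{"method": "apply_moves", "body": {
  "series": [
    {"fingers":30,"translation":[0,-0.0003,0],"rotation":[0,0,0]},
    {"fingers":30,"translation":[0,0,0],"rotation":[0,0,0]},
    {"fingers":30,"translation":[0,0,0],"rotation":[0,0,0]}
  ]
}}

```text
t: 12.35
position: [514.1, 172.1, 28.6]
tcp_rot: [1.432, 1.568, -3.123]
wrist_force: [-13.3, -2.5, 19.6]
gripper_width: 34.0
```

```bash
python3 - <<'E'
from h import *
s=get_state();print(pose(s),s['wrist_force'],s['moment'],s['t'],s['gripper_width'])
E
```

```text
(array([[-2.82099904e-03, -9.87667446e-01, -1.56540914e-01],
       [-5.21656324e-05, -1.56541391e-01,  9.87671398e-01],
       [-9.99996020e-01,  2.79438612e-03,  3.90080818e-04]]), array([514.06388586, 172.0631643 ,  28.63829994])) [-13.27941062  -2.47332627  19.57263027] [-0.40477871  2.44843164 -0.03005293] 12.35 34.04499321283842
```

Emit:
{"method": "apply_moves", "body": {
  "series": [
    {"fingers":30,"translation":[0,-0.0003,0],"rotation":[0,0,0]},
    {"fingers":30,"translation":[0,0,0],"rotation":[0,0,0]},
    {"fingers":30,"translation":[0,0,0],"rotation":[0,0,0]}
  ]
}}

```text
t: 12.72
position: [514.1, 172.0, 28.6]
tcp_rot: [1.455, 1.567, -3.1]
wrist_force: [-14.4, -1.1, 21.8]
gripper_width: 34.1
```

```bash
python3 - <<'E'
from h import *
s=get_state();print(s['wrist_force'],s['moment'],s['t'],s['gripper_width'])
E
```

```text
[-14.42736238  -1.13201598  21.79976512] [-0.41782779  2.87043841  0.05133664] 12.725 34.05313953515223
```

Emit:
{"method": "apply_moves", "body": {
  "series": [
    {"fingers":30,"translation":[-0.0003,0.0006,0],"rotation":[0,0,0]},
    {"fingers":30,"translation":[0,0.0003,0.0005],"rotation":[0,0,0]},
    {"fingers":30,"translation":[0,0,0.0005],"rotation":[0,0,0]}
  ]
}}

```text
t: 13.1
position: [514.0, 172.4, 28.7]
tcp_rot: [1.897, 1.569, -2.659]
wrist_force: [-6.1, -5.3, 7.3]
gripper_width: 34.4
```

```bash
python3 - <<'E'
from h import *
s=get_state();print(pose(s)[1],s['wrist_force'],s['moment'],s['t'],s['gripper_width'])
E
```

```text
[513.96379371 172.3500336   28.67614105] [-6.14179136 -5.31314674  7.29933595] [-0.87409652  1.14627499 -0.0116108 ] 13.1 34.40142540944518
```

Emit:
{"method": "apply_moves", "body": {
  "series": [
    {"fingers":30,"translation":[0,0,0.001],"rotation":[0,0,0]},
    {"fingers":30,"translation":[0,0,0.001],"rotation":[0,0,0]},
    {"fingers":30,"translation":[0,0,0.001],"rotation":[0,0,0]}
  ]
}}

```text
t: 13.48
position: [513.5, 175.2, 28.7]
tcp_rot: [1.928, 1.569, -2.628]
wrist_force: [-5.7, -4.9, 7.9]
gripper_width: 34.6
```

Emit:
{"method": "apply_moves", "body": {
  "series": [
    {"fingers":30,"translation":[0,0,0.001],"rotation":[0,0,0]},
    {"fingers":30,"translation":[0,0,0.001],"rotation":[0,0,0]},
    {"fingers":30,"translation":[0,0,0.001],"rotation":[0,0,0]}
  ]
}}

```text
t: 13.85
position: [513.0, 178.2, 28.7]
tcp_rot: [1.909, 1.569, -2.647]
wrist_force: [-6.6, -4.5, 7.5]
gripper_width: 34.2
```

```bash
python3 - <<'E'
from h import *
s=get_state();print(pose(s)[1],s['wrist_force'],s['moment'],s['t'],s['gripper_width'])
E
```

```text
[513.04675243 178.22150169  28.68404842] [-6.60972407 -4.53013798  7.51968176] [-0.86770694  1.15564859  0.02096008] 13.85 34.153521556209746
```

Emit:
{"method": "apply_moves", "body": {
  "series": [
    {"fingers":30,"translation":[0,0,0.001],"rotation":[0,0,0]},
    {"fingers":30,"translation":[0,0,0.0008],"rotation":[0,0,0]}
  ]
}}

```text
t: 14.1
position: [512.8, 180.0, 28.7]
tcp_rot: [1.93, 1.569, -2.626]
wrist_force: [-5.0, -4.2, 8.2]
gripper_width: 34.5
```

Emit:
{"method": "apply_moves", "body": {
  "series": [
    {"fingers":30,"translation":[0,0,0.0005],"rotation":[0,0,0]}
  ]
}}

```text
t: 14.22
position: [512.7, 180.5, 28.7]
tcp_rot: [1.93, 1.569, -2.625]
wrist_force: [-5.9, -4.7, 8.6]
gripper_width: 34.5
```

Emit:
{"method": "apply_moves", "body": {
  "series": [
    {"fingers":30,"translation":[0,0,0.0005],"rotation":[0,0,0]}
  ]
}}

```text
t: 14.35
position: [512.6, 180.9, 28.7]
tcp_rot: [1.918, 1.569, -2.638]
wrist_force: [-6.2, -5.7, 7.8]
gripper_width: 34.9
```

Emit:
{"method": "apply_moves", "body": {
  "series": [
    {"fingers":30,"translation":[0,0,0.0005],"rotation":[0,0,0]}
  ]
}}

```text
t: 14.48
position: [512.5, 181.4, 28.7]
tcp_rot: [1.927, 1.569, -2.629]
wrist_force: [-6.4, -4.7, 7.6]
gripper_width: 34.0
```

Emit:
{"method": "apply_moves", "body": {
  "series": [
    {"fingers":30,"translation":[0,0,0.0005],"rotation":[0,0,0]}
  ]
}}

```text
t: 14.6
position: [512.4, 181.9, 28.7]
tcp_rot: [1.924, 1.569, -2.632]
wrist_force: [-6.0, -4.9, 9.0]
gripper_width: 34.4
```

Emit:
{"method": "apply_moves", "body": {
  "series": [
    {"fingers":30,"translation":[0,0,0.0004],"rotation":[0,0,0]}
  ]
}}

```text
t: 14.72
position: [512.4, 182.4, 28.7]
tcp_rot: [1.921, 1.569, -2.635]
wrist_force: [-5.1, -4.9, 7.3]
gripper_width: 34.2
```

Emit:
{"method": "apply_moves", "body": {
  "series": [
    {"fingers":30,"translation":[0,0,0.0004],"rotation":[0,0,0]}
  ]
}}

```text
t: 14.85
position: [512.3, 182.7, 28.7]
tcp_rot: [1.918, 1.569, -2.638]
wrist_force: [-6.1, -4.8, 8.5]
gripper_width: 34.0
```

Emit:
{"method": "apply_moves", "body": {
  "series": [
    {"fingers":30,"translation":[0,0,0.0004],"rotation":[0,0,0]}
  ]
}}

```text
t: 14.98
position: [512.3, 183.1, 28.7]
tcp_rot: [1.923, 1.569, -2.633]
wrist_force: [-5.7, -5.2, 8.1]
gripper_width: 34.4
```

Emit:
{"method": "apply_moves", "body": {
  "series": [
    {"fingers":30,"translation":[0,0,0.0004],"rotation":[0,0,0]}
  ]
}}

```text
t: 15.1
position: [512.2, 183.5, 28.7]
tcp_rot: [1.932, 1.569, -2.624]
wrist_force: [-5.3, -5.2, 8.1]
gripper_width: 34.4
```

Emit:
{"method": "apply_moves", "body": {
  "series": [
    {"fingers":30,"translation":[0,0,0.0004],"rotation":[0,0,0]}
  ]
}}

```text
t: 15.22
position: [512.2, 183.7, 28.7]
tcp_rot: [2.027, 1.569, -2.529]
wrist_force: [-5.3, -6.5, 8.9]
gripper_width: 34.2
```

Emit:
{"method": "apply_moves", "body": {
  "series": [
    {"fingers":30,"translation":[0,0,0.0004],"rotation":[0,0,0]}
  ]
}}

```text
t: 15.35
position: [512.2, 183.8, 28.7]
tcp_rot: [2.153, 1.569, -2.403]
wrist_force: [-5.1, -8.8, 8.7]
gripper_width: 34.3
```

Emit:
{"method": "apply_moves", "body": {
  "series": [
    {"fingers":30,"translation":[0,0,0.0004],"rotation":[0,0,0]}
  ]
}}

```text
t: 15.48
position: [512.1, 183.8, 28.7]
tcp_rot: [2.266, 1.568, -2.291]
wrist_force: [-5.2, -11.0, 9.1]
gripper_width: 35.0
```

Emit:
{"method": "apply_moves", "body": {
  "series": [
    {"fingers":30,"translation":[0,0,0.0004],"rotation":[0,0,0]},
    {"fingers":30,"translation":[0,0,0.0003],"rotation":[0,0,0]}
  ]
}}

```text
t: 15.72
position: [512.1, 183.9, 28.7]
tcp_rot: [2.412, 1.568, -2.145]
wrist_force: [-4.1, -13.9, 9.9]
gripper_width: 34.1
```

Emit:
{"method": "apply_moves", "body": {
  "series": [
    {"fingers":30,"translation":[0,0,0],"rotation":[0,0,0]},
    {"fingers":30,"translation":[0,0,0],"rotation":[0,0,0]},
    {"fingers":30,"translation":[0,0,0],"rotation":[0,0,0]}
  ]
}}

```text
t: 16.1
position: [512.1, 183.9, 28.7]
tcp_rot: [2.405, 1.568, -2.152]
wrist_force: [-4.3, -13.2, 9.8]
gripper_width: 34.5
```

```bash
python3 - <<'E'
from h import *
s=get_state();print(pose(s),s['wrist_force'],s['moment'],s['t'],s['gripper_width'])
E
```

```text
(array([[-0.00150236, -0.98796347, -0.15468006],
       [-0.00228824, -0.15467644,  0.98796253],
       [-0.99999625,  0.00183822, -0.00202832]]), array([512.10676833, 183.85495659,  28.6511576 ])) [ -4.26778612 -13.24774728   9.78577878] [-2.47467432  0.89433416  0.06027017] 16.1 34.46721597662881
```

Both presses are done: about 12.4 N total on the stop side and 6 N on the dowel side, and it is square. I'll ease off, release and rise.

Emit:
{"method": "apply_moves", "body": {
  "series": [
    {"fingers":30,"translation":[0,0.0002,-0.0006],"rotation":[0,0,0]},
    {"fingers":30,"translation":[0,0.0002,-0.0006],"rotation":[0,0,0]},
    {"fingers":30,"translation":[0,0,0],"rotation":[0,0,0]}
  ],
  "squeeze": 20
}}

```text
t: 16.48
position: [512.1, 183.8, 28.7]
tcp_rot: [2.341, 1.569, -2.215]
wrist_force: [-3.0, -6.6, 5.5]
gripper_width: 34.8
```

Emit:
{"method": "apply_moves", "body": {
  "series": [
    {"fingers":80,"translation":[0,0,0],"rotation":[0,0,0]},
    {"fingers":80,"translation":[0,0,0],"rotation":[0,0,0]},
    {"fingers":80,"translation":[0,0,0],"rotation":[0,0,0]},
    {"fingers":80,"translation":[0,0,0],"rotation":[0,0,0]},
    {"fingers":80,"translation":[0,0,0],"rotation":[0,0,0]}
  ]
}}

```text
t: 17.1
position: [512.5, 185.1, 28.8]
tcp_rot: [1.576, 1.571, -2.979]
wrist_force: [0.2, -0.2, -0.3]
gripper_width: 68.3
```

Emit:
{"method": "apply_moves", "body": {
  "series": [
    {"fingers":80,"translation":[-0.01,0,0],"rotation":[0,0,0]},
    {"fingers":80,"translation":[-0.04,0,0],"rotation":[0,0,0]},
    {"fingers":80,"translation":[-0.06,0,0],"rotation":[0,0,0]},
    {"fingers":80,"translation":[-0.06,0,0],"rotation":[0,0,0]},
    {"fingers":80,"translation":[-0.03,0,0],"rotation":[0,0,0]},
    {"fingers":80,"translation":[0,0,0],"rotation":[0,0,0]}
  ]
}}

```text
t: 17.85
position: [513.5, 185.4, 231.7]
tcp_rot: [-1.027, 1.566, 0.7]
wrist_force: [0.0, -0.9, -0.7]
gripper_width: 68.2
```

```bash
python3 - <<'E'
from h import *
import pickle
s=get_state();print(pose(s),s['wrist_force'],s['moment'],s['t'],s['gripper_width'])
c=Cam("wrist"); cv2.imwrite("pics/w6.png",c.img)
pickle.dump((c.img,c.K,c.R,c.t,c.o),open("w6.pkl","wb"))
E
```

```text
(array([[ 0.00364306, -0.98768519, -0.15641194],
       [ 0.00307127, -0.15640119,  0.98768884],
       [-0.99998865, -0.0040786 ,  0.00246367]]), array([513.49245244, 185.41765886, 231.7274599 ])) [ 0.01521856 -0.88370732 -0.71985497] [ 0.03452116 -0.00184638  0.01550026] 17.85 68.2164335349779
```

View pics/w6.png

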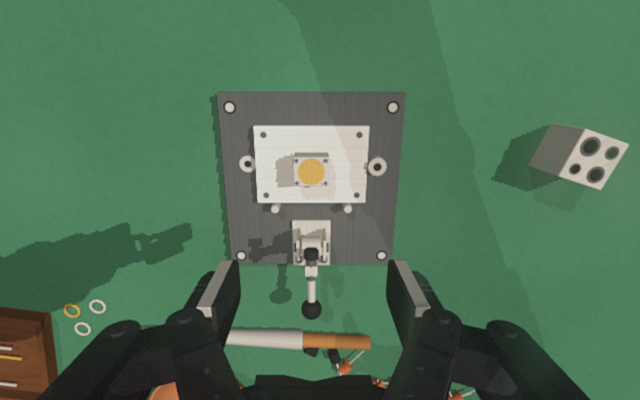

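```bash
python3 - <<'E'
from h import *
import pickle
class C(Cam):
    def __init__(s,f): s.img,s.K,s.R,s.t,s.o=pickle.load(open(f,"rb"))
w=C("w6.pkl"); t=Cam("top"); d=Cam("scene")
a=.155;x=np.array([np.cos(a),np.sin(a),0]);y=np.array([-x[1],x[0],0]);o=np.array([535.8,185.9,0])
pred=o+x*137.8+[0,0,49]
def blob(c,name,th=45,r=14):
    u,v=c.proj(pred).round().astype(int); g=c.img.max(2); m=np.zeros(g.shape,np.uint8)
    m[v-r:v+r,u-r:u+r]=(g[v-r:v+r,u-r:u+r]<th)
    n,l,st,ce=cv2.connectedComponentsWithStats(m)
    i=1+np.argmax(st[1:,4]) if n>1 else 0
    print(name,(u,v),st[i].tolist(),ce[i]); return ce[i]
cw=blob(w,"w",50,22);ct=blob(t,"t");cd=blob(d,"d",50,12)
t.crop(215,135,315,235,6,"pics/t6.png"); d.crop(300,210,420,310,6,"pics/s6.png")
def tri(L):
    A=np.zeros((3,3));b=np.zeros(3)
    for c,uv in L:
        r=c.ray(uv);r/=np.linalg.norm(r);P=np.eye(3)-np.outer(r,r);A+=P;b+=P@c.o
    return np.linalg.solve(A,b)
for L in ([(w,cw),(d,cd)],[(w,cw),(t,ct)],[(w,cw),(t,ct),(d,cd)]):
    p=tri(L); q=p-o; print(p.round(1),"jig",(q@x).round(1),(q@y).round(1),p[2].round(1))
p=w.plane(cw,49)-o;print("z49",p@x,p@y)
# pallet holes & check
g=cv2.cvtColor(w.img,cv2.COLOR_BGR2GRAY)
def cen(u,v,r,dark):
    ww=g[v-r:v+r+1,u-r:u+r+1]; _,b=cv2.threshold(ww,0,255,cv2.THRESH_OTSU+(cv2.THRESH_BINARY_INV if dark else 0))
    M=cv2.moments(b,True); return (M['m10']/M['m00']+u-r,M['m01']/M['m00']+v-r)
for u,v in [(263,135),(360,135),(264,198),(356,196)]:
    p=w.plane(cen(u,v,5,True),24)-o; print("hole",(p@x).round(1),(p@y).round(1))
for u,v in [(230,107),(393,107),(241,256),(381,256)]:
    p=w.plane(cen(u,v,6,False),14)-o; print("scr",(p@x).round(1),(p@y).round(1))
p=w.plane((290,341),8)-o;print("file",p@x)
E
```

```text
w (np.int64(311), np.int64(308)) [302, 301, 19, 18, 171] [310.62573099 309.01169591]
t (np.int64(251), np.int64(147)) [247, 144, 7, 7, 35] [250.17142857 146.97142857]
d (np.int64(329), np.int64(283)) [327, 280, 6, 7, 31] [329.29032258 283.41935484]
[673.  207.9  47.9] jig 138.9 0.6 47.9
[672.6 208.6  49.6] jig 138.7 1.3 49.6
[673.  208.8  48.7] jig 139.1 1.5 48.7
z49 138.5104467850207 -0.1976222194121675
hole -58.4 -50.1
hole -58.5 49.5
hole 10.7 -50.6
hole 7.4 49.9
scr -85.1 -85.3
scr -85.5 84.5
scr 87.4 -84.8
scr 87.1 84.9
file 221.2165576405687
```

View pics/s6.png

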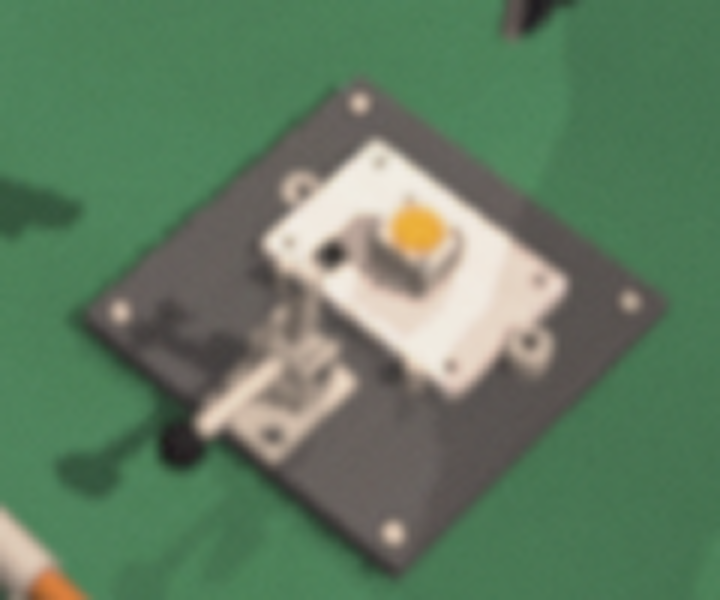

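The pallet still bears on the dowels and the stop. The knob triangulates to jig (138.5, ~0.5, 48.5), so the clamp is at about 1.51 rad, which fits. I'll move over it.

Emit:
{"method": "apply_moves", "body": {
  "series": [
    {"fingers":80,"translation":[0,-0.04,-0.001],"rotation":[0,0,0]},
    {"fingers":80,"translation":[0,-0.04,-0.001],"rotation":[0,0,0]},
    {"fingers":80,"translation":[0,-0.04,-0.001],"rotation":[0,0,0]},
    {"fingers":80,"translation":[0,-0.04,0],"rotation":[0,0,0]},
    {"fingers":80,"translation":[0.05,0,0],"rotation":[0,0,0]},
    {"fingers":80,"translation":[0.05,0,0],"rotation":[0,0,0]},
    {"fingers":80,"translation":[0,0,0],"rotation":[0,0,0]},
    {"fingers":80,"translation":[0,0,0],"rotation":[0,0,0]}
  ]
}}

```text
t: 19.0
position: [671.6, 206.9, 130.0]
tcp_rot: [-2.052, 1.57, -0.325]
wrist_force: [-0.2, -0.3, 1.1]
gripper_width: 68.1
```

```bash
python3 - <<'E'
from h import *
s=get_state();print(pose(s),s['wrist_force'],s['t'])
c=Cam("wrist"); cv2.imwrite("pics/w7.png",c.img)
E
```

```text
(array([[ 6.53022257e-04, -9.87740432e-01, -1.56103849e-01],
       [-2.19752589e-04, -1.56104021e-01,  9.87740597e-01],
       [-9.99999763e-01, -6.10712369e-04, -3.18997917e-04]]), array([671.59601462, 206.89909741, 130.00362939])) [-0.19134781 -0.25380664  1.07609821] 19.0
```

View pics/w7.png

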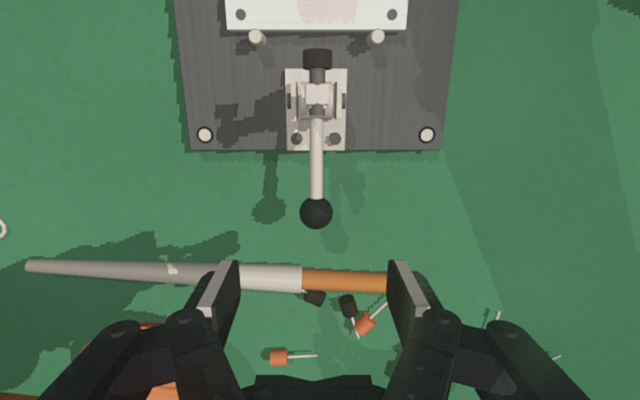

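The knob is at (316,213), centred between the fingers to about 1 mm. Going down and pinching it.

Emit:
{"method": "apply_moves", "body": {
  "series": [
    {"fingers":80,"translation":[0.04,0,0.001],"rotation":[0,0,0]},
    {"fingers":80,"translation":[0.04,0,0],"rotation":[0,0,0]},
    {"fingers":80,"translation":[0.016,0,0],"rotation":[0,0,0]},
    {"fingers":80,"translation":[0,0,0],"rotation":[0,0,0]},
    {"fingers":80,"translation":[0,0,0],"rotation":[0,0,0]}
  ],
  "squeeze": 30
}}

```text
t: 19.68
position: [672.0, 208.3, 34.9]
tcp_rot: [-1.366, 1.568, 0.362]
wrist_force: [-0.2, -0.2, -0.1]
gripper_width: 68.0
```

Emit:
{"method": "apply_moves", "body": {
  "series": [
    {"fingers":15,"translation":[0,0,0],"rotation":[0,0,0]},
    {"fingers":15,"translation":[0,0,0],"rotation":[0,0,0]},
    {"fingers":15,"translation":[0,0,0],"rotation":[0,0,0]},
    {"fingers":15,"translation":[0,0,0],"rotation":[0,0,0]},
    {"fingers":15,"translation":[0,0,0],"rotation":[0,0,0]},
    {"fingers":15,"translation":[0,0,0],"rotation":[0,0,0]},
    {"fingers":15,"translation":[0,0,0],"rotation":[0,0,0]}
  ]
}}

```text
t: 20.55
position: [671.0, 208.5, 32.9]
tcp_rot: [-0.977, 1.57, 0.751]
wrist_force: [2.0, 5.1, 2.4]
gripper_width: 21.9
```

```bash
python3 - <<'E'
from h import *
s=get_state();print(pose(s),s['wrist_force'],s['t'],s['gripper_width'])
c=Cam("wrist"); cv2.imwrite("pics/w8.png",c.img)
E
```

```text
(array([[ 4.21829679e-04, -9.87639242e-01, -1.56743579e-01],
       [ 3.94046192e-04, -1.56743417e-01,  9.87639279e-01],
       [-9.99999833e-01, -4.78379771e-04,  3.23056457e-04]]), array([671.00606958, 208.4886622 ,  32.90013574])) [1.97251195 5.09504408 2.41700964] 20.55 21.85436161543286
```

View pics/w8.png

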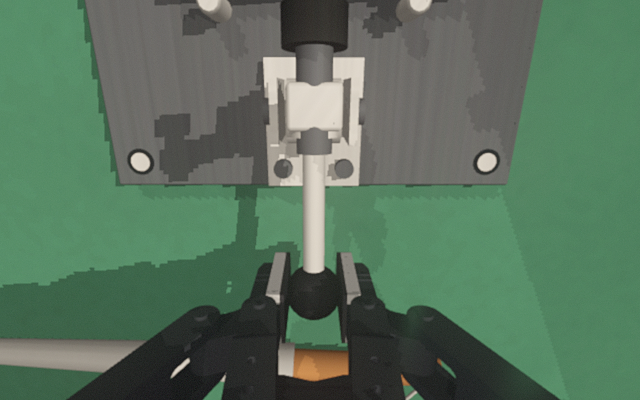

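The knob is pinched, opening 22 mm. I'll swing along the arc of radius 76.

Emit:
{"method": "apply_moves", "body": {
  "series": [
    {"fingers":15,"translation":[-0.0113,0.0015,0.0005],"rotation":[0,0,0]},
    {"fingers":15,"translation":[-0.0109,0.0032,0],"rotation":[0,0,0]},
    {"fingers":15,"translation":[-0.0103,0.0048,0],"rotation":[0,0,0]},
    {"fingers":15,"translation":[0,0,0],"rotation":[0,0,0]}
  ]
}}

```text
t: 21.1
position: [660.1, 206.9, 65.9]
tcp_rot: [1.461, 1.569, -3.094]
wrist_force: [-4.1, 2.4, -0.5]
gripper_width: 21.7
```

```bash
python3 - <<'E'
from h import *
s=get_state();print(pose(s)[1],s['wrist_force'],s['t'],s['gripper_width'])
E
```

```text
[660.08700483 206.85662744  65.89061724] [-4.08453671  2.4483893  -0.47719503] 21.1 21.676578439388106
```

Emit:
{"method": "apply_moves", "body": {
  "series": [
    {"fingers":15,"translation":[-0.0095,0.0063,0],"rotation":[0,0,0]},
    {"fingers":15,"translation":[-0.0084,0.0076,0],"rotation":[0,0,0]},
    {"fingers":15,"translation":[-0.0072,0.0088,0],"rotation":[0,0,0]},
    {"fingers":15,"translation":[-0.0058,0.0098,0],"rotation":[0,0,0]},
    {"fingers":15,"translation":[0,0,0],"rotation":[0,0,0]}
  ]
}}

```text
t: 21.72
position: [628.7, 201.9, 97.1]
tcp_rot: [-0.452, 1.57, 1.276]
wrist_force: [-1.1, 0.7, 0.2]
gripper_width: 21.6
```

Emit:
{"method": "apply_moves", "body": {
  "series": [
    {"fingers":15,"translation":[-0.0043,0.0106,0],"rotation":[0,0,0]},
    {"fingers":15,"translation":[-0.0015,0.006,0],"rotation":[0,0,0]},
    {"fingers":15,"translation":[0,0,0],"rotation":[0,0,0]}
  ]
}}

```text
t: 22.1
position: [612.8, 199.4, 102.4]
tcp_rot: [-0.835, 1.571, 0.894]
wrist_force: [-0.7, 1.0, 4.3]
gripper_width: 22.1
```

```bash
python3 - <<'E'
from h import *
s=get_state();print(pose(s)[1],s['wrist_force'],s['t'],s['gripper_width'])
c=Cam("wrist"); cv2.imwrite("pics/w9.png",c.img)
c=Cam("scene"); c.crop(300,210,420,310,6,"pics/s9.png")
E
```

```text
[612.82222507 199.40509877 102.37403834] [-0.70967019  0.98629053  4.26153933] 22.1 22.125435619677923
```

View pics/w9.png

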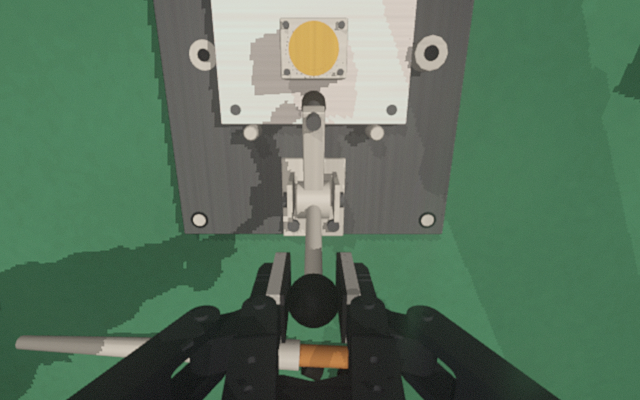

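The arm is nearly down and the pallet undisturbed (pad at (314,103)). From here I close in small steps.

Emit:
{"method": "apply_moves", "body": {
  "series": [
    {"fingers":15,"translation":[-0.001,0.006,0],"rotation":[0,0,0]},
    {"fingers":15,"translation":[-0.0003,0.006,0],"rotation":[0,0,0]},
    {"fingers":15,"translation":[0,0,0],"rotation":[0,0,0]}
  ]
}}

```text
t: 22.58
position: [600.7, 197.5, 103.3]
tcp_rot: [1.41, 1.57, 3.138]
wrist_force: [-1.0, 2.0, 5.6]
gripper_width: 21.2
```

Emit:
{"method": "apply_moves", "body": {
  "series": [
    {"fingers":15,"translation":[0,0.001,0],"rotation":[0,0,0]},
    {"fingers":15,"translation":[0,0.001,0],"rotation":[0,0,0]}
  ]
}}

```text
t: 22.82
position: [599.6, 197.3, 103.5]
tcp_rot: [-1.57, 1.57, 0.158]
wrist_force: [4.1, 2.6, 4.6]
gripper_width: 21.7
```

Emit:
{"method": "apply_moves", "body": {
  "series": [
    {"fingers":15,"translation":[0,0.001,0],"rotation":[0,0,0]},
    {"fingers":15,"translation":[0,0.001,0],"rotation":[0,0,0]}
  ]
}}

```text
t: 23.08
position: [597.6, 197.0, 103.7]
tcp_rot: [-1.441, 1.57, 0.287]
wrist_force: [3.6, 3.3, 6.6]
gripper_width: 20.9
```

Emit:
{"method": "apply_moves", "body": {
  "series": [
    {"fingers":15,"translation":[-0.0003,0.001,0],"rotation":[0,0,0]},
    {"fingers":15,"translation":[0,0.001,0],"rotation":[0,0,0]}
  ]
}}

```text
t: 23.32
position: [595.1, 196.6, 103.6]
tcp_rot: [3.061, 1.571, -1.494]
wrist_force: [3.6, 2.4, 4.3]
gripper_width: 20.5
```

Emit:
{"method": "apply_moves", "body": {
  "series": [
    {"fingers":15,"translation":[0,0.0007,0],"rotation":[0,0,0]}
  ]
}}

```text
t: 23.45
position: [594.4, 196.5, 103.6]
tcp_rot: [-1.82, 1.571, -0.092]
wrist_force: [2.5, 2.2, 3.8]
gripper_width: 20.8
```

Emit:
{"method": "apply_moves", "body": {
  "series": [
    {"fingers":15,"translation":[0,0.0007,0],"rotation":[0,0,0]}
  ]
}}

```text
t: 23.58
position: [593.8, 196.4, 103.7]
tcp_rot: [-1.4, 1.571, 0.328]
wrist_force: [3.6, 2.5, 5.1]
gripper_width: 20.7
```

```bash
python3 - <<'E'
from h import *
s=get_state();print(pose(s)[1],s['wrist_force'],s['moment'],s['t'],s['gripper_width'])
c=Cam("wrist"); cv2.imwrite("pics/w10.png",c.img)
E
```

```text
[593.76352344 196.4007254  103.66493046] [3.55091498 2.47541625 5.1032947 ] [ 0.62363768 -0.81734214 -0.2057094 ] 23.575 20.68586462188665
```

View pics/w10.png

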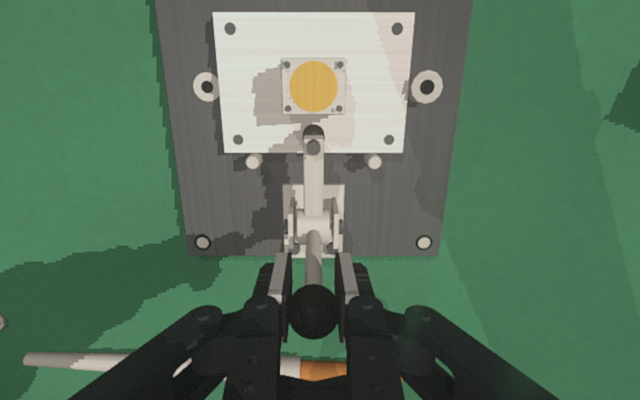

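The knob has slid back in the pads by about 5 mm, from (314,300) to (314,312). I'll reopen, recentre and grip harder.

Emit:
{"method": "apply_moves", "body": {
  "series": [
    {"fingers":50,"translation":[0,0,0],"rotation":[0,0,0]},
    {"fingers":50,"translation":[0,0,0],"rotation":[0,0,0]},
    {"fingers":50,"translation":[0,-0.003,0],"rotation":[0,0,0]},
    {"fingers":50,"translation":[0,-0.003,0.001],"rotation":[0,0,0]},
    {"fingers":50,"translation":[0,0,0],"rotation":[0,0,0]},
    {"fingers":50,"translation":[0,0,0],"rotation":[0,0,0]}
  ]
}}

```text
t: 24.38
position: [599.4, 198.3, 103.5]
tcp_rot: [2.012, 1.571, -2.544]
wrist_force: [-0.4, -0.3, 0.7]
gripper_width: 42.5
```

```bash
python3 - <<'E'
from h import *
s=get_state();print(pose(s)[1],s['wrist_force'],s['t'],s['gripper_width'])
c=Cam("wrist"); cv2.imwrite("pics/w11.png",c.img)
g=c.img.max(2); 
import numpy as np
a=.155;x=np.array([np.cos(a),np.sin(a),0]);y=np.array([-x[1],x[0],0]);o=np.array([535.8,185.9,0])
m=np.zeros(g.shape,np.uint8); m[270:350,285:342]=(g[270:350,285:342]<45)
n,l,st,ce=cv2.connectedComponentsWithStats(m); i=1+np.argmax(st[1:,4]); print(st[i],ce[i]); q=c.plane(ce[i],120)-o; print(q@x-62,q@y)
E
```

```text
[599.40742693 198.2757684  103.51693373] [-0.38565868 -0.30143262  0.71428989] 24.375 42.52871569247985
[ 285  274   52   54 2124] [310.74152542 300.63653484]
8.703794281777633 0.2371641342284665
```

View pics/w11.png

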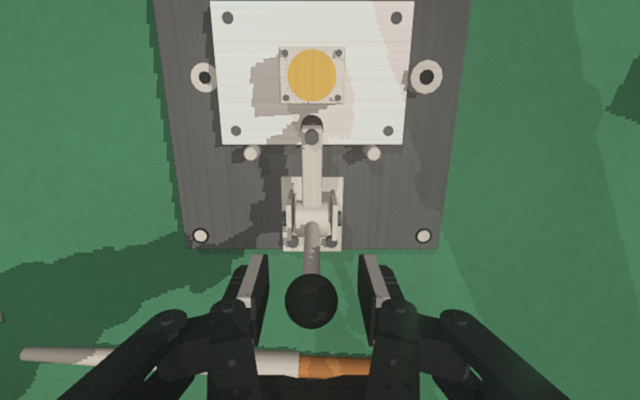

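Emit:
{"method": "apply_moves", "body": {
  "series": [
    {"fingers":50,"translation":[0,-0.003,-0.0005],"rotation":[0,0,0]},
    {"fingers":50,"translation":[0,-0.003,0],"rotation":[0,0,0]},
    {"fingers":10,"translation":[0,0,0],"rotation":[0,0,0]},
    {"fingers":10,"translation":[0,0,0],"rotation":[0,0,0]},
    {"fingers":10,"translation":[0,0,0],"rotation":[0,0,0]},
    {"fingers":10,"translation":[0,0,0],"rotation":[0,0,0]},
    {"fingers":10,"translation":[0,0,0],"rotation":[0,0,0]}
  ],
  "squeeze": 80
}}

```text
t: 25.3
position: [605.8, 198.4, 103.9]
tcp_rot: [-1.929, 1.57, -0.202]
wrist_force: [1.3, -3.0, 5.9]
gripper_width: 20.1
```

Emit:
{"method": "apply_moves", "body": {
  "series": [
    {"fingers":10,"translation":[0,0.002,0],"rotation":[0,0,0]},
    {"fingers":10,"translation":[0,0.002,0],"rotation":[0,0,0]},
    {"fingers":10,"translation":[0,0.001,0],"rotation":[0,0,0]},
    {"fingers":10,"translation":[0,0.001,0],"rotation":[0,0,0]}
  ]
}}

```text
t: 25.8
position: [600.8, 197.6, 104.3]
tcp_rot: [-1.63, 1.568, 0.097]
wrist_force: [5.8, -2.4, 6.4]
gripper_width: 20.4
```

Emit:
{"method": "apply_moves", "body": {
  "series": [
    {"fingers":10,"translation":[0,0.001,0],"rotation":[0,0,0]}
  ]
}}

```text
t: 25.92
position: [599.9, 197.5, 104.4]
tcp_rot: [-1.614, 1.568, 0.114]
wrist_force: [6.6, -1.9, 6.8]
gripper_width: 20.2
```

Emit:
{"method": "apply_moves", "body": {
  "series": [
    {"fingers":10,"translation":[0,0.001,0],"rotation":[0,0,0]}
  ]
}}

```text
t: 26.05
position: [599.0, 197.3, 104.4]
tcp_rot: [-1.595, 1.568, 0.133]
wrist_force: [7.0, -3.3, 5.8]
gripper_width: 20.0
```

Emit:
{"method": "apply_moves", "body": {
  "series": [
    {"fingers":10,"translation":[0,0.001,0],"rotation":[0,0,0]}
  ]
}}

```text
t: 26.18
position: [598.1, 197.2, 104.4]
tcp_rot: [-1.602, 1.568, 0.125]
wrist_force: [5.6, -1.3, 5.5]
gripper_width: 20.1
```

Emit:
{"method": "apply_moves", "body": {
  "series": [
    {"fingers":10,"translation":[0,0.001,0],"rotation":[0,0,0]}
  ]
}}

```text
t: 26.3
position: [597.2, 197.0, 104.5]
tcp_rot: [-1.601, 1.567, 0.127]
wrist_force: [7.0, -2.7, 6.5]
gripper_width: 20.0
```

```bash
python3 - <<'E'
from h import *
s=get_state();print(pose(s)[1],s['wrist_force'],s['t'],s['gripper_width'])
c=Cam("wrist"); cv2.imwrite("pics/w12.png",c.img)
E
```

```text
[597.1925858  197.0433643  104.45708763] [ 6.99855245 -2.67163981  6.51548339] 26.3 19.995222901574266
```

View pics/w12.png

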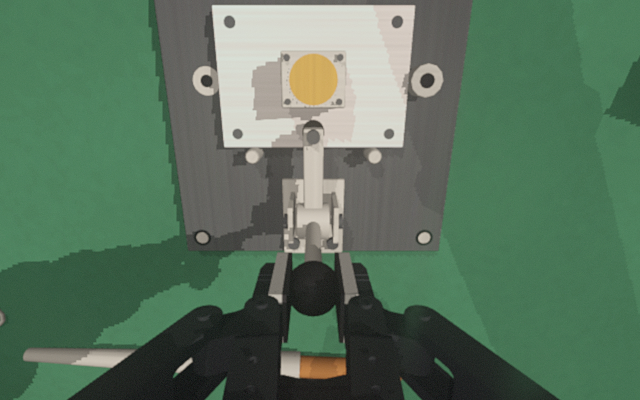

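```bash
cat >> h.py <<'E'
def knob(v=None):
    a=.155;x=np.array([np.cos(a),np.sin(a),0]);y=np.array([-x[1],x[0],0]);o=np.array([535.8,185.9,0])
    s=get_state(); p=s['position']-o; c=Cam("wrist"); g=c.img.max(2)
    # front edge of knob along column 314 & full hue: report rod/knob edge rows
    m=(g[255:345,290:340]<45).astype(np.uint8)
    rows=np.where(m.sum(1)>3)[0]+255
    cols=np.where(m[30:50].sum(0)>10)[0]+290
    print("tcp dx",p@x-62,"F",s['wrist_force'].round(1),"w",s['gripper_width'],"rows",rows.min(),rows.max())
    for v in (rows.min(),rows.max(),(rows.min()+rows.max())/2):
        q=c.plane((313,v),120)-o; print(v,(q@x-62).round(1))
    return c
E
python3 -c "
from h import *
knob()"
```

```text
tcp dx 0.25637252443306124 F [ 5.8 -2.6  6.1] w 19.99641048932165 rows 255 315
255 -16.0
315 14.5
285.0 -1.3
```

Emit:
{"method": "apply_moves", "body": {
  "series": [
    {"fingers":10,"translation":[0,0.001,0],"rotation":[0,0,0]},
    {"fingers":10,"translation":[0,0,0],"rotation":[0,0,0]}
  ]
}}

```text
t: 26.65
position: [596.2, 196.9, 104.5]
tcp_rot: [-1.596, 1.567, 0.132]
wrist_force: [7.2, -1.9, 5.0]
gripper_width: 20.4
```

Emit:
{"method": "apply_moves", "body": {
  "series": [
    {"fingers":10,"translation":[0,0.001,0],"rotation":[0,0,0]},
    {"fingers":10,"translation":[0,0,0],"rotation":[0,0,0]}
  ]
}}

```text
t: 26.9
position: [595.4, 196.7, 104.5]
tcp_rot: [-1.6, 1.567, 0.127]
wrist_force: [7.7, -2.0, 4.6]
gripper_width: 20.4
```

Emit:
{"method": "apply_moves", "body": {
  "series": [
    {"fingers":10,"translation":[0,0.001,0],"rotation":[0,0,0]},
    {"fingers":10,"translation":[0,0,0],"rotation":[0,0,0]}
  ]
}}

```text
t: 27.15
position: [594.5, 196.6, 104.5]
tcp_rot: [-1.609, 1.567, 0.118]
wrist_force: [8.9, -2.2, 4.7]
gripper_width: 20.2
```

```bash
python3 -c "
from h import *
c=knob(); cv2.imwrite('pics/w13.png',c.img); c=Cam('scene'); c.crop(300,210,420,310,6,'pics/s13.png')"
```

```text
tcp dx -2.324393031792539 F [ 8.9 -2.2  4.7] w 20.17698031527166 rows 257 315
257 -17.6
315 11.9
286.0 -3.3
```

View pics/w13.png

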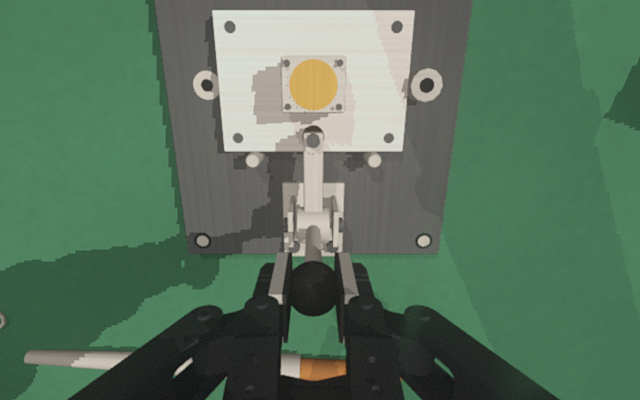

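View pics/s13.png

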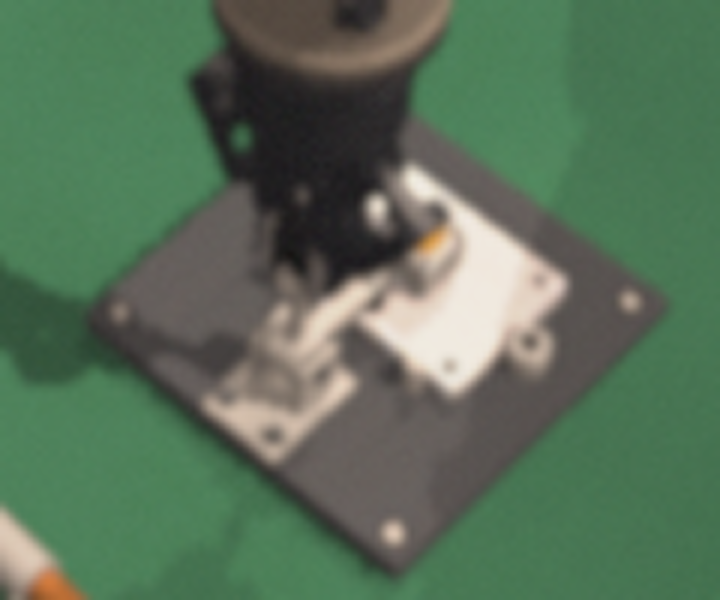

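Emit:
{"method": "apply_moves", "body": {
  "series": [
    {"fingers":10,"translation":[0,0.0008,0],"rotation":[0,0,0]},
    {"fingers":10,"translation":[0,0,0],"rotation":[0,0,0]}
  ]
}}

```text
t: 27.5
position: [593.9, 196.5, 104.5]
tcp_rot: [-1.61, 1.566, 0.118]
wrist_force: [10.2, -2.6, 2.7]
gripper_width: 20.0
```

Emit:
{"method": "apply_moves", "body": {
  "series": [
    {"fingers":10,"translation":[0,0.0008,0],"rotation":[0,0,0]},
    {"fingers":10,"translation":[0,0,0],"rotation":[0,0,0]}
  ]
}}

```text
t: 27.75
position: [592.6, 196.3, 104.4]
tcp_rot: [-1.506, 1.568, 0.22]
wrist_force: [5.9, -3.0, 6.3]
gripper_width: 20.2
```

Emit:
{"method": "apply_moves", "body": {
  "series": [
    {"fingers":10,"translation":[0,0.0008,0],"rotation":[0,0,0]},
    {"fingers":10,"translation":[0,0,0],"rotation":[0,0,0]}
  ]
}}

```text
t: 28.0
position: [592.0, 196.3, 104.4]
tcp_rot: [-1.513, 1.567, 0.213]
wrist_force: [7.7, -1.8, 4.6]
gripper_width: 20.2
```

```bash
python3 -c "
from h import *
c=knob(); cv2.imwrite('pics/w14.png',c.img)"
```

```text
tcp dx -4.873178144334275 F [ 7.7 -1.8  4.6] w 20.190923099429735 rows 259 317
259 -19.2
317 10.5
288.0 -4.9
```

View pics/w14.png

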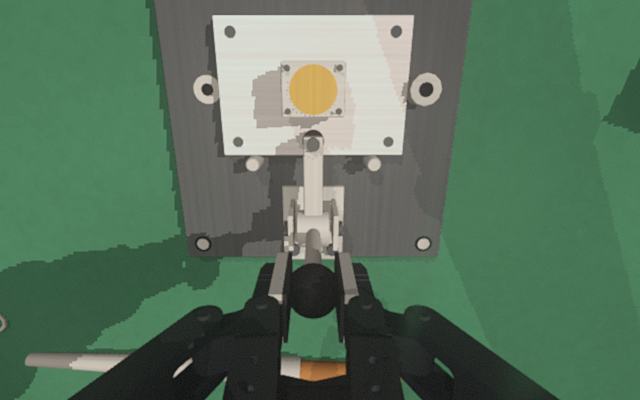

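Emit:
{"method": "apply_moves", "body": {
  "series": [
    {"fingers":5,"translation":[0,0,0],"rotation":[0,0,0]},
    {"fingers":5,"translation":[0,0,0],"rotation":[0,0,0]},
    {"fingers":5,"translation":[0,0.0008,0],"rotation":[0,0,0]}
  ],
  "squeeze": 115
}}

```text
t: 28.42
position: [591.7, 196.2, 104.6]
tcp_rot: [-1.506, 1.566, 0.22]
wrist_force: [11.1, -1.1, 1.7]
gripper_width: 18.9
```

Emit:
{"method": "apply_moves", "body": {
  "series": [
    {"fingers":5,"translation":[0,0.0008,0],"rotation":[0,0,0]},
    {"fingers":5,"translation":[0,0,0],"rotation":[0,0,0]}
  ]
}}

```text
t: 28.68
position: [590.9, 196.1, 104.5]
tcp_rot: [-1.527, 1.566, 0.199]
wrist_force: [11.5, -0.4, 2.0]
gripper_width: 19.1
```

Emit:
{"method": "apply_moves", "body": {
  "series": [
    {"fingers":5,"translation":[0,0.0006,0],"rotation":[0,0,0]},
    {"fingers":5,"translation":[0,0,0],"rotation":[0,0,0]}
  ]
}}

```text
t: 28.92
position: [590.5, 196.0, 104.5]
tcp_rot: [-1.528, 1.566, 0.199]
wrist_force: [12.3, -1.4, 0.3]
gripper_width: 19.0
```

```bash
python3 -c "
from h import *
c=knob(); cv2.imwrite('pics/w15.png',c.img)"
```

```text
tcp dx -6.424332955089639 F [12.3 -1.4  0.3] w 19.03101489641224 rows 255 320
255 -22.7
320 10.6
287.5 -6.6
```

Emit:
{"method": "apply_moves", "body": {
  "series": [
    {"fingers":70,"translation":[0,0,0],"rotation":[0,0,0]},
    {"fingers":70,"translation":[0,0,0],"rotation":[0,0,0]},
    {"fingers":70,"translation":[0,0,0],"rotation":[0,0,0]},
    {"fingers":70,"translation":[0,0,0],"rotation":[0,0,0]},
    {"fingers":70,"translation":[0,0,0],"rotation":[0,0,0]}
  ]
}}

```text
t: 29.6
position: [588.0, 196.0, 103.6]
tcp_rot: [1.653, 1.571, -2.902]
wrist_force: [-0.5, -0.1, 0.1]
gripper_width: 60.0
```

Emit:
{"method": "apply_moves", "body": {
  "series": [
    {"fingers":70,"translation":[-0.02,0,0],"rotation":[0,0,0]},
    {"fingers":70,"translation":[-0.05,0,0],"rotation":[0,0,0]},
    {"fingers":70,"translation":[-0.05,0,0],"rotation":[0,0,0]},
    {"fingers":70,"translation":[0,0,0],"rotation":[0,0,0]},
    {"fingers":70,"translation":[0,0,0],"rotation":[0,0,0]}
  ]
}}

```text
t: 30.22
position: [588.0, 196.1, 224.4]
tcp_rot: [-0.789, 1.57, 0.939]
wrist_force: [0.2, -0.4, -0.7]
gripper_width: 59.7
```

```bash
python3 - <<'E'
from h import *
import pickle
s=get_state();print(pose(s)[1],s['wrist_force'],s['t'],s['gripper_width'])
c=Cam("wrist"); cv2.imwrite("pics/w16.png",c.img)
pickle.dump((c.img,c.K,c.R,c.t,c.o),open("w16.pkl","wb"))
E
```

```text
[587.98651949 196.09021065 224.40985777] [ 0.19612983 -0.39739476 -0.70801887] 30.225 59.69657431272047
```

View pics/w16.png

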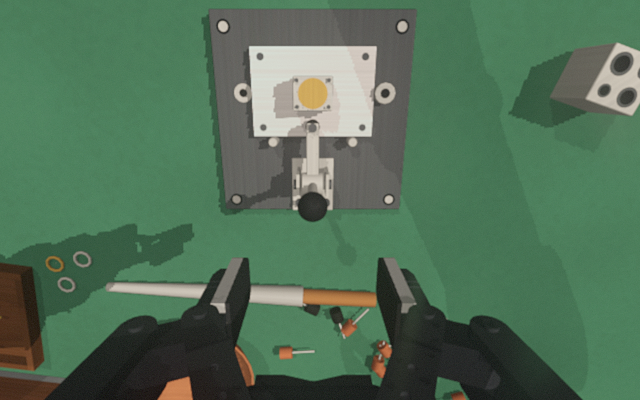

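Emit:
{"method": "apply_moves", "body": {
  "series": [
    {"fingers":70,"translation":[-0.03,0,0.06],"rotation":[0,0,0]},
    {"fingers":70,"translation":[-0.03,0,0.06],"rotation":[0,0,0]},
    {"fingers":70,"translation":[0,0,0.06],"rotation":[0,0,0]},
    {"fingers":70,"translation":[0,0,0.06],"rotation":[0,0,0]},
    {"fingers":70,"translation":[0,0,0.03],"rotation":[0,0,0]},
    {"fingers":70,"translation":[0,0,0],"rotation":[0,0,0]}
  ]
}}

```text
t: 31.02
position: [545.3, 457.2, 277.5]
tcp_rot: [2.162, 1.568, -2.389]
wrist_force: [0.3, -1.2, 1.0]
gripper_width: 59.8
```

```bash
python3 - <<'E'
from h import *
import pickle
class C(Cam):
    def __init__(s,f): s.img,s.K,s.R,s.t,s.o=pickle.load(open(f,"rb"))
w=C("w16.pkl"); d=Cam("scene"); t=Cam("top")
a=.155;x=np.array([np.cos(a),np.sin(a),0]);y=np.array([-x[1],x[0],0]);o=np.array([535.8,185.9,0])
d.crop(300,210,420,310,6,"pics/s16.png"); t.crop(215,135,315,235,6,"pics/t16.png")
g=cv2.cvtColor(w.img,cv2.COLOR_BGR2GRAY)
def cen(u,v,r,dark):
    ww=g[v-r:v+r+1,u-r:u+r+1]; _,b=cv2.threshold(ww,0,255,cv2.THRESH_OTSU+(cv2.THRESH_BINARY_INV if dark else 0))
    M=cv2.moments(b,True); return (M['m10']/M['m00']+u-r,M['m01']/M['m00']+v-r)
S=[]
for u,v in [(223,27),(403,27),(236,200),(388,200)]:
    p=w.plane(cen(u,v,6,False),14)-o; S.append(p);print("scr",(p@x).round(1),(p@y).round(1))
H=[]
for u,v in [(260,57),(365,56),(264,128),(361,127)]:
    p=w.plane(cen(u,v,5,True),24)-o; H.append(p); print("hole",(p@x).round(1),(p@y).round(1))
sc=np.mean(S,0);hc=np.mean(H,0);print("pallet rel",((hc-sc)@x).round(1),((hc-sc)@y).round(1))
dd=H[1]-H[0];print("ang",np.arctan2(-dd@x,dd@y)); dd=H[3]-H[2];print("ang",np.arctan2(-dd@x,dd@y))
m=np.zeros(g.shape,np.uint8); m[185:230,290:335]=(w.img.max(2)[185:230,290:335]<55)
n,l,st,ce=cv2.connectedComponentsWithStats(m); i=1+np.argmax(st[1:,4]); print(st[i],ce[i])
q=w.plane(ce[i],120)-o; print("knob wrist dx",q@x-62,q@y)
pr=o+62*x+[0,0,120.]
L=[(w,ce[i])]
for nm,c,r in(("t",t,8),("d",d,10)):
    u,v=c.proj(pr).round().astype(int); gg=c.img.max(2); m=np.zeros(gg.shape,np.uint8); m[v-r:v+r,u-r:u+r]=gg[v-r:v+r,u-r:u+r]<50
    n,l,st,ce=cv2.connectedComponentsWithStats(m)
    if n>1:
        i=1+np.argmax(st[1:,4]); q=c.plane(ce[i],120)-o; print(nm,(u,v),st[i],ce[i],"dx",q@x-62,q@y)
E
```

```text
scr -84.9 -85.3
scr -85.4 84.6
scr 87.9 -84.8
scr 87.4 84.9
hole -58.1 -50.1
hole -58.2 49.7
hole 7.9 -50.1
hole 7.6 49.8
pallet rel -26.4 -0.1
ang 0.0014621499838389188
ang 0.002965219858840092
[298 193  29  28 590] [311.90338983 206.51016949]
knob wrist dx -3.6644274976513387 -0.04034512704130755
t (np.int64(250), np.int64(168)) [246 166   7   7  38] [249.15789474 169.23684211] dx -2.3295683131233957 3.1850658496117763
d (np.int64(349), np.int64(251)) [349 250   4   5  17] [350.41176471 251.88235294] dx 0.921041009423611 4.796848244825506
```

View pics/s16.png

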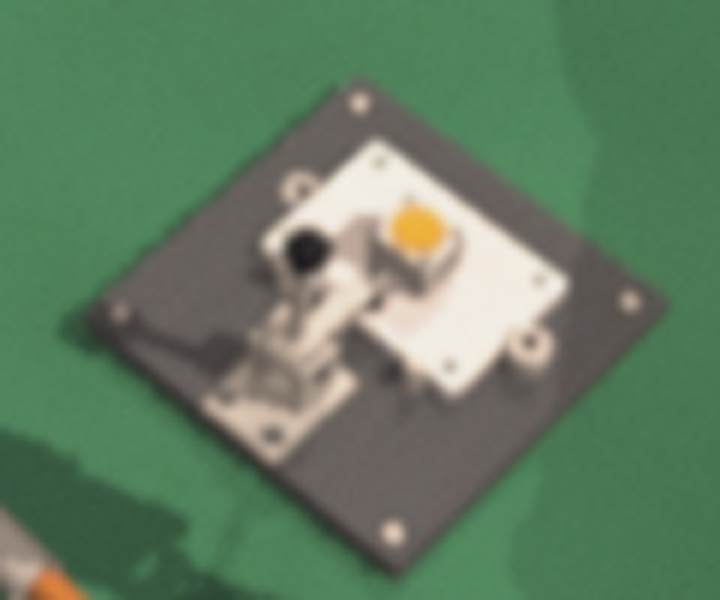

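View pics/t16.png

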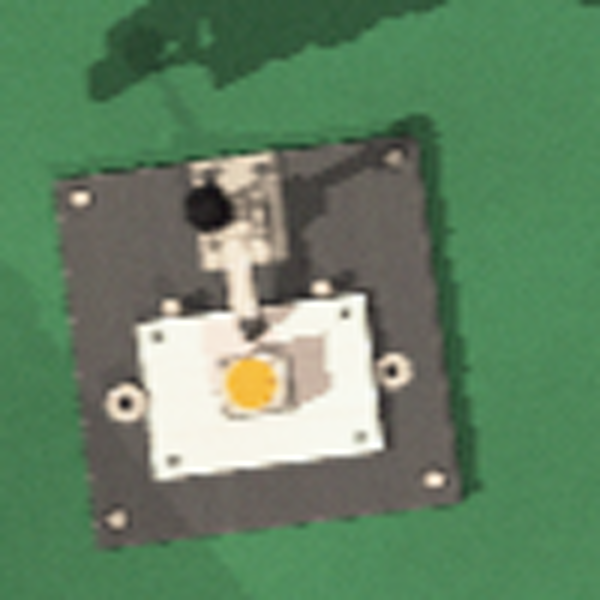

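Scene and top crops show the clamp down, the knob upright and the pallet against the dowels. As a last check I'll measure the gap between the plate edge and the dowels in the wrist view.

```bash
python3 - <<'E'
from h import *
import pickle
class C(Cam):
    def __init__(s,f): s.img,s.K,s.R,s.t,s.o=pickle.load(open(f,"rb"))
for f,box in(("w16.pkl",(235,80,400,155)),):
    w=C(f); w.crop(*box,4.8,"pics/w16c.png")
E
```

```text
(no output)
```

View pics/w16c.png

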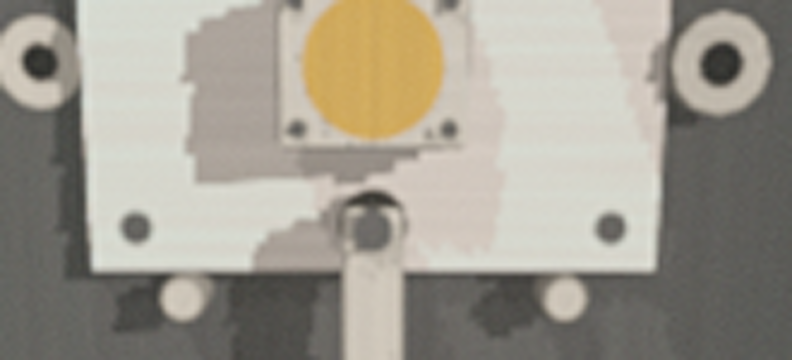

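The plate edge is 28 px from the dowel axes. That is 5.9 mm less about 1.2 mm of parallax, so 4.7 mm against a 5 mm radius, which means contact. The stop edge also touches. Handing in.

```bash
python3 -c "
from bench import finish_job,get_state
s=get_state();print(s['t'],s['wrist_force'],abs(s['dq']).max())
print(finish_job())"
```

```text
31.125 [-0.14064798 -1.16832964  0.08176907] 0.018205176047169466
the job is handed in; nothing more can be done
None
```

The job is handed in at t = 31.1 s: the pallet is home against both dowels and the end stop (in the y = +70 seat), with the clamp closed on it. The hand-in reports no verdict, so this rests on my own checks.

**What I did**
- I set the pallet flat on the bed and pressed it against both dowels with about 14 N of hand force. The moment about the tool axis stayed near zero, so the load was shared.
- I then slid it along the dowels onto the stop, reaching about 12–14 N, and released it.
- I swung the clamp over by its knob and pressed it to about 12 N. The knob slipped in the pads the first time. I reopened, recentred and gripped harder, and it slipped slightly once more before the final press.

**Last checks**
- **Dowels:** the plate edge is about 4.7 mm from the dowel axes, against a 5 mm radius, so it is touching.
- **Squareness and position along the dowels:** within about 0.003 rad of square and 0.1 mm in y.
- **Clamp:** the knob is about 4 mm past upright, which puts the clamp near -0.05 rad.
- **Robot:** clear of everything. I never went near the bystanders, but I didn't measure them at the end.

**Disagreements**
- The absolute x from the screw and hole positions read 1.4 mm short of home. I put this down to the roughly 2 mm camera calibration, because it read the same before clamping and the dowel check shows contact.
- The scene camera put the knob about 1 mm short of upright, while the top camera had it 2.3 mm past and the wrist camera 3.7 mm past. I trusted the wrist view and the press force.

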